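Change over a batch of potted pods in the UV curing chamber

ROBOT

A 6-joint arm with a two-finger parallel gripper is mounted at the origin on the work surface. World frame = base frame: x ahead of the robot, y to its left, z up, the work surface at z = 0. Lengths are in m, angles in rad, forces in N, time in s.
With the tool pointing down it reaches from about 0.35 to 0.975 m from the base axis. Payload 4.9 kg.
Tool frame: the origin (TCP) lies midway between the tips of the shut fingers; the grasp point (between the pads) lies 19 mm behind it; z points along the fingers, y is the line along which they close (so a half turn about z gives the same grasp; the last joint's range is limited). The gripper opens to 85 mm and grips with 20 to 120 N. Pads are 22 mm wide; open, the fingers measure 114 mm over their backs; the gripper's body (76 mm by 85 mm) begins 54 mm behind the grasp point. The pads swing forward as they close: fully open they stand 13 mm farther back than shut.
Start: joints at [-1.307, 0.053, 1.613, -0, 1.476, -0.119], TCP at [0.233, -0.58, 0.231] pointing down, gripper open.
Joint ranges: [-3.01, 3.01], [-1.01, 2.22], [0.06, 2.58], [-1.02, 4.17], [0.09, 2.62], [-3.14, 3.14]. Speed limits (rad/s): [2.57, 2.57, 3.14, 3.14, 3.14, 3.14].

INTERFACE

Orientations are given as a rotation vector (axis times angle).
In Python, from station import ctrl gives the robot as it stands. The module is installed in compiled form; this text tells all that it offers.
- The arm moves only by the shell command python3 -m handwheel 'ROWS' [OPENING] [FORCE]. ROWS is JSON, a list of rows, each a list of 2 entries, a list of its own where there are three numbers: the shift along the tool's x, y, z in cm, then the turn, a rotation vector about the tool's x, y, z in rad. In form: [[[tx, ty, tz], [ax, ay, az]], ...]. A call has 1 to 5 rows; each row is the pose to reach, as a shift and turn from the pose commanded when the call began, along the tool's axes at that moment; what a row does not reach only later rows make up. A row lasts 1/8 s, in which the tool goes at most 62.5 mm and 10.7 degrees, less where a joint would pass 70% of its speed; a pose out of reach is approached as far as the arm can. A call with a gripper value outside its range is refused whole. OPENING is the gripper's target within -1 to 1 (shut at 1, half-way at 0, fully open at -1), set as the call begins (- or left out, the last holds). The fingers move at their own pace and stop on an object; FORCE is the grip in N (left out, the last holds). Time passes only in rows, so rows that repeat a pose let the fingers close. It gives the time, the measured TCP pose, the force, the opening and the grip force at its end, in the units of the state.
- ctrl.get_obs(): the state, without advancing time (a new reading comes with each control period).
- ctrl.get_image(name): name is "scene" or "top"; returns the picture (480x640x3 uint8, blue, green, red); there is no depth.
- ctrl.calibration(name): a dict with "fx", "fy", "cx", "cy" (pixels), "k1" (the pictures are not rectified: a ray, as slopes to the right and down, at radius r is drawn at 1 + k1 r^2 times it, then the intrinsics apply), "R" (3x3) and "t" (3): a world point X has camera coordinates R X + t. Camera axes: x right, y down, z forward; pixel columns grow to the right and rows downward; lengths in m; the calibration is good to about 2 mm. A picture is of the moment at which its call begins. calibration takes no time and is no camera call.
- ctrl.finish_job(): hands the job in; it is judged then, once.
Trained networks look in the newest picture that a camera, given by its name, has taken for a name from the list of things; names that differ only in an ending like _2 or _b are one class to them, and where a whole thing is asked for, a point or a joint stands for the part that bears it (a point fixed in the world has none). Each returns a list of dicts, best first, with "score" (0 to 1); they miss things now and then, are a little off and sometimes report something else, mostly with a low value. They report only what shows in the picture. A call takes as long as a camera call. They do not tell look-alikes from the thing itself.
- ctrl.look_for(camera, query): "position" ([column, row] in pixels, amid what is visible of it).
- ctrl.landmark_of(camera, query): "position" ([column, row] in pixels: a listed point, or the origin of a listed thing).
The state is a dict: "t": time; "q": joint angles; "dq": joint speeds; "effort": joint torques, N m; "tool_pos": TCP position; "tool_rot": TCP orientation; "contact_force": force on the tool from outside, world axes, zero at the start; "wrist_torque": the same for the moment, N m; "opening": finger opening in m; "grip_force": force on a finger pad.
Only numpy, scipy, OpenCV 4.12 (cv2) and the standard library are available. Lean on these libraries where they do the work, as an engineer would, in place of code of your own. Each camera call takes 0.05 s, during which the arm holds its last target. There are 200 camera calls.

TASK

Change over the batch in the UV curing chamber: slide the lamp controller down to off, raise the sash all the way and pull the shelf fully out; stand every cured pod from the shelf upright in the finished tray and every fresh pod from the carrier plate upright on the shelf. Then push the shelf fully home, pull the sash fully down, and only after that set the lamp slider to the long engraved mark. The lamp must never be on while the sash is open, and leave the phone, the open battery box and the screwdriver where they are.

Things in the scene. Friction and masses are not known exactly. Their poses are not given: they have to be found in the camera images.
- chamber: fixed UV curing chamber, 240 deep, 310 wide, 335 high, amber see-through panels, low base with the slide-out shelf in it. Origin: centre of underside; x points in through the front (away from the robot), y left, z up. Sash at x = -130 between two guide posts (26 x 20, 600 high, y = +-149) joined by a thin rod on top. Lamp bar and roof inside are above z = 295.
- sash (a joint): height of the sash in m: 0 fully down (lower edge at z = 41), 0.25 all the way up (lower edge at z = 291). Amber panel 276 wide, 290 high, 6 thick (lower rail 16 thick), sliding vertically at x = -130 in the chamber's frame. Counterbalanced: stays at any height, takes about 5 N to move either way.
- sash_grip (a point): middle of the black bow handle on the sash's front, mid-width, near its lower edge: upright round bar 12 thick, 48 in front of the panel's mid-plane, 74 clear between its two feet; at z = 95 when the sash is down, 345 when up. Axes as the chamber's; moves with the sash. A gripper tilted 20 to 45 degrees forward clears the panel. Raised, it still sticks out 54 in front of the sash.
- shelf (a joint): how far the shelf is pulled out of the chamber's front, in m: 0 fully home, 0.155 fully out, sliding along the chamber's -x. Stays where it is left; about 3 N to move. Pods stand on it and ride along; they would hit the sash if it is not up.
- shelf_mid (a point): middle of the shelf's pan, on its upper face, 30 mm above the bench. Steel pan, inside 126 (x) x 254 (y), with lips 8 high all round (a pod between them is clear of the sash); in front of it a front apron up to z = 38. Axes as the chamber's; moves with the shelf. Home it is at x = -52 in the chamber's frame, fully out at x = -207.
- shelf_knob (a point): middle of the black drawer knob on the shelf's front, mid-width, 27 mm above the bench, 120 to -x of shelf_mid: a round head 24 across and 20 long along x, on a 16 thick neck. Axes as the chamber's; moves with the shelf.
- controller: lamp controller fixed on the bench beside the chamber (on its left or right), grey box 100 (x) x 150 (y) x 55 high, origin at the centre of its underside; the slider runs along its y on a 14 mm high, 40 mm wide track in the middle of its top.
- lamp (a joint): lamp power slider in m: 0 = off, at the track's -y end; 0.09 = full power, at the +y end; the long engraved mark is at 0.07. Stays where it is left; about 2 N to move.
- lamp_top (a point): centre of the top of the slider's black cap (28 in x, 20 in y, 40 high; top 109.5 mm above the bench). Axes as the controller's; it moves with the cap.
- lamp_mark (a point): where lamp_top is when the slider stands at the long engraved mark (a white line across both sides of the scale, 25 mm to +y of the track's middle). Axes as the controller's.
- plate: carrier plate, flat bare aluminium sheet 130 (x) x 210 (y) x 4 thick, fixed on the bench in front of the chamber on its left or right; origin at the centre of its underside. The fresh pods start on it.
- tray: finished tray, fixed shallow black tray 150 (x) x 210 (y) x 28 high, walls and floor 4 thick, open at the top, empty at the start, in front of the chamber on the other side from the plate; origin at the centre of its underside.
- fresh1: fresh pod (2 or 3 of fresh1..3 are present) standing on the carrier plate: steel foot flange 56 across, 8 high; grey upright barrel 40 across, 56 high in all; about 160 g, heavy at the foot; grip the barrel. Origin: centre of the foot's underside, z up. All pods look alike; only their place tells fresh from cured.
- fresh2: as fresh1
- fresh3: as fresh1
- cured1: cured pod (1 or 2 of cured1, cured2 are present), standing on the shelf inside the chamber behind the closed sash; same shape as the fresh pods.
- cured2: as cured1
- phone: phone lying flat on the bench, 148 x 72 x 9, origin at the centre of its underside: leave it alone.
- cellbox: open black plastic battery box with two blue cells, 80 x 115 x 32, on the bench beside the chamber on the side away from the controller, origin at the centre of its underside: leave it alone.
- driver: screwdriver, 180 long, lying on the bench: leave it alone.
There are look-alikes about, which are no part of the job. What is shaped like the fresh3 but yellow is not meant. What is shaped like the fresh2 but turquoise is not meant.

How it is judged:
On the way, in this order (a step that is already met when the one before it is completed fails the run):
1. the lamp slider is at off, the sash still down (value of joint each of lamp, sash below 0.008 m), for 0.2 s.
2. the sash is all the way up (within 15 mm) (value of joint sash above 0.235 m and value of joint lamp below 0.008 m), for 0.2 s.
3. the shelf is fully out (within 15 mm), the sash still up (value of joint shelf above 0.14 m and value of joint sash above 0.235 m), for 0.2 s.
4. every cured pod stands in the finished tray and every fresh pod on the shelf (x of fresh1 in the frame of shelf_mid between -0.045 and 0.045 m and y of fresh1 in the frame of shelf_mid between -0.11 and 0.11 m and z of fresh1 in the frame of shelf_mid between -0.006 and 0.006 m and angle between each of fresh1, fresh2, fresh3, cured1, cured2's own z axis and vertical below 0.1 rad and linear speed of each of fresh1, fresh2, fresh3, cured1, cured2 below 0.03 m/s and x of fresh2 in the frame of shelf_mid between -0.045 and 0.045 m and y of fresh2 in the frame of shelf_mid between -0.11 and 0.11 m and z of fresh2 in the frame of shelf_mid between -0.006 and 0.006 m and x of fresh3 in the frame of shelf_mid between -0.045 and 0.045 m and y of fresh3 in the frame of shelf_mid between -0.11 and 0.11 m and z of fresh3 in the frame of shelf_mid between -0.006 and 0.006 m and x of cured1 in the frame of tray between -0.071 and 0.071 m and y of cured1 in the frame of tray between -0.101 and 0.101 m and z of cured1 in the frame of tray between -0.002 and 0.014 m and x of cured2 in the frame of tray between -0.071 and 0.071 m and y of cured2 in the frame of tray between -0.101 and 0.101 m and z of cured2 in the frame of tray between -0.002 and 0.014 m), for 0.2 s.
5. the shelf is fully home, the sash still up (value of joint shelf below 0.006 m and value of joint sash above 0.2 m), for 0.2 s.
6. the sash is fully down with the lamp still off (all of step 1 and value of joint shelf below 0.006 m), for 0.2 s.
7. the lamp slider is at the long mark (value of joint lamp between 0.064 and 0.076 m and value of joint sash below 0.008 m), for 0.2 s.
At the end, for the whole second after the job is handed in: Every fresh pod stands upright (within 0.1 rad) on the shelf, every cured pod stands upright on the floor of the finished tray, the shelf is home within 6 mm, the sash down within 8 mm, the lamp slider is within 6 mm of the long mark, everything is at rest and released (all of step 4 and all of step 7 and value of joint shelf below 0.006 m); the robot touches nothing.
It fails at once if the lamp slider is more than 15 mm from off while the sash is open by more than 15 mm (value of joint each of lamp, sash above 0.015 m).
It fails at once if the phone is moved by more than 30 mm (distance of phone from where it was at the start of the episode above 0.03 m).
It fails at once if the battery box is moved by more than 30 mm (distance of cellbox from where it was at the start of the episode above 0.03 m).
It fails at once if the screwdriver is moved by more than 30 mm (distance of driver from where it was at the start of the episode above 0.03 m).
Of fresh1, fresh2, fresh3 only 2 to 3 are there at a start; the rules pass over those that are not, and their reading is None.
Of cured1, cured2 only 1 to 2 are there at a start; the rules pass over those that are not, and their reading is None.
At some moment in a run one of fresh1, fresh2, fresh3, cured1, cured2 may be knocked a few centimetres aside while the robot is not near it.
It also fails if it takes over 210 s, if anything falls off the work surface, if the arm or the gripper's body presses on something with over 40 N, if the wrist force passes 120 N, or if a joint passes its speed limit or range.

## Working session

There is one attempt and no reset: what is moved stays moved. The work goes in short steps, Python scripts to look and compute and a shell command to move; the robot and the scene stay as the last step left them, time stands still between calls to the robot, and variables do not carry over. Pictures are saved under pics/ and viewed, at most 14 in all, crops included, and the job is handed in when it is done.

```bash
mkdir -p pics
cat > h.py <<'E'
import numpy as np, cv2
from scipy.spatial.transform import Rotation as Rn
from station import ctrl
def px(cam,X):
    c=ctrl.calibration(cam);p=np.array(c["R"])@np.array(X,float)+np.array(c["t"])
    s=p[:2]/p[2];s=s*(1+c["k1"]*(s@s));return np.array([c["fx"]*s[0]+c["cx"],c["fy"]*s[1]+c["cy"]])
def at(cam,uv,z):
    c=ctrl.calibration(cam);d=np.array([(uv[0]-c["cx"])/c["fx"],(uv[1]-c["cy"])/c["fy"]]);s=d.copy()
    for _ in range(20): s=d/(1+c["k1"]*(s@s))
    R=np.array(c["R"]);t=np.array(c["t"]);o=-R.T@t;r=R.T@np.array([s[0],s[1],1]);return o+r*(z-o[2])/r[2]
def snap(cam,name):
    im=ctrl.get_image(cam);cv2.imwrite("pics/"+name+".png",im);return im
def lm(cam,q,z,f=None,n=4):
    for d in (f or ctrl.landmark_of)(cam,q)[:n]:
        print(cam,q,round(d["score"],2),np.round(d["position"]),np.round(at(cam,d["position"],z),3))
E
python3 - <<'E'
from h import *
snap("scene","s0");snap("top","t0")
for n in("scene","top"):
    c=ctrl.calibration(n);print(n,-np.array(c["R"]).T@np.array(c["t"]))
for q,z in dict(chamber=0,sash_grip=.095,shelf_knob=.027,shelf_mid=.03,controller=0,lamp_top=.1095,lamp_mark=.1095,plate=0,tray=0,fresh1=.004,cured1=.03,phone=0,cellbox=0,driver=0).items():
    for n in("scene","top"): lm(n,q,z)
o=ctrl.get_obs();print(o)
E
```

```text
scene [ 0.5060995  -0.45994698  1.46333981]
top [0.31268491 0.01166404 1.42482468]
top chamber 0.75 [323. 178.] [0.752 0.017 0.   ]
scene sash_grip 0.76 [320. 246.] [ 0.558 -0.002  0.095]
scene sash_grip 0.35 [352. 378.] [ 0.602 -0.334  0.095]
top sash_grip 0.72 [329. 231.] [ 0.556 -0.004  0.095]
scene shelf_knob 0.95 [326. 256.] [ 0.574 -0.006  0.027]
top shelf_knob 0.97 [327. 233.] [0.561 0.002 0.027]
scene shelf_mid 0.92 [368. 247.] [0.688 0.006 0.03 ]
scene shelf_mid 0.73 [270.  88.] [0.46  0.528 0.03 ]
top shelf_mid 0.7 [326. 192.] [0.694 0.008 0.03 ]
top shelf_mid 0.49 [228. 278.] [0.416 0.312 0.03 ]
scene controller 0.64 [351. 377.] [ 0.606 -0.324  0.   ]
top controller 0.74 [429. 221.] [ 0.61  -0.329  0.   ]
scene lamp_top 0.5 [355. 375.] [ 0.608 -0.331  0.109]
top lamp_top 0.5 [438. 209.] [ 0.622 -0.331  0.109]
scene lamp_mark 0.72 [351. 364.] [ 0.602 -0.304  0.109]
top lamp_mark 0.64 [428. 214.] [ 0.607 -0.301  0.109]
top lamp_mark 0.32 [158. 269.] [0.436 0.503 0.109]
top plate 0.96 [424. 273.] [ 0.439 -0.31   0.   ]
scene tray 0.56 [266. 160.] [0.432 0.306 0.   ]
top tray 
[... 851 characters left out ...]
 ]
{'t': 1.5, 'q': array([-1.30702536e+00,  5.27168933e-02,  1.61286539e+00, -3.22632613e-05,
        1.47598419e+00, -1.19007829e-01]), 'dq': array([-1.03371668e-04, -2.29872705e-03, -2.87004322e-04,  1.19934624e-03,
        2.83335854e-04, -7.83170079e-05]), 'effort': array([ 6.14045293e-04, -3.93666708e+01, -3.70454764e+01, -9.68021345e-05,
        5.69124295e-04,  2.25125126e-05]), 'tool_pos': array([ 0.23342453, -0.57977332,  0.23131379]), 'tool_rot': array([ 3.08420113e+00,  5.97602812e-01, -4.73441995e-05]), 'contact_force': array([ 0.28044059, -0.01745324,  0.71719611]), 'wrist_torque': array([-0.03492439, -0.00441909,  0.0119902 ]), 'grip_force': 0.0, 'opening': 0.08575919732378558}
```

View pics/s0.png

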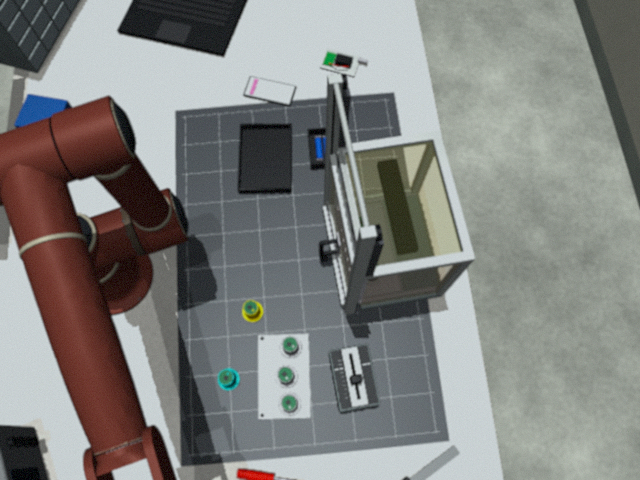

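View pics/t0.png

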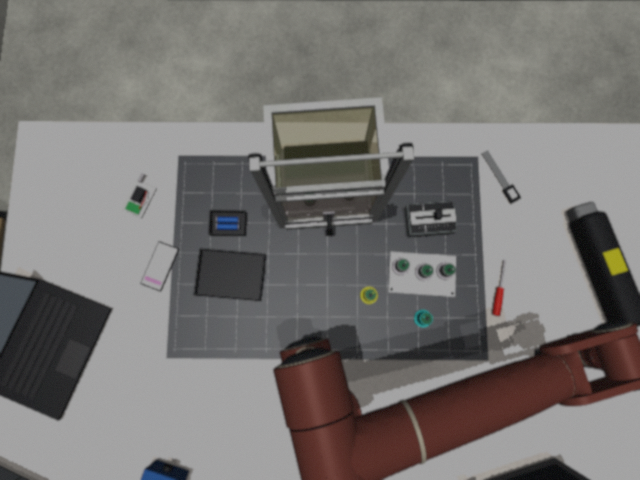

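Scene: the chamber is mid-back (posts in top view ~(255,162) and (406,152)). The controller is at (431,219), the plate with three fresh pods at (424,273), and the tray at (230,275). The yellow and turquoise look-alikes are at (369,295) and (424,318). Next I measure the yaws and enlarge the views.

Run:
```python
from h import *
t=cv2.imread("pics/t0.png");s=cv2.imread("pics/s0.png")
cv2.imwrite("pics/c1.png",cv2.resize(t[95:295,240:506],None,fx=3,fy=3,interpolation=cv2.INTER_CUBIC))
cv2.imwrite("pics/c2.png",cv2.resize(s[220:420,220:486],None,fx=3,fy=3,interpolation=cv2.INTER_CUBIC))
a,b=at("top",(255,162),.6),at("top",(406,152),.6);print("posts",a,b,np.linalg.norm(a-b),(a+b)/2)
for uv in [(202,250),(266,254),(262,299),(196,294)]: print("tray",at("top",uv,.028))
for uv in [(391,252),(457,256),(456,297),(389,292)]: print("plate",at("top",uv,.004))
```

```text
posts [0.59797484 0.14548796 0.6       ] [ 0.61957808 -0.14561873  0.6       ] 0.29190719170185064 [ 6.08776462e-01 -6.53831889e-05  6.00000000e-01]
tray [0.50476749 0.39738661 0.028     ]
tray [0.49335273 0.19432912 0.028     ]
tray [0.35225726 0.20301422 0.028     ]
tray [0.36623995 0.40930908 0.028     ]
plate [ 0.50560939 -0.2037782   0.004     ]
plate [ 0.49410703 -0.41446413  0.004     ]
plate [ 0.36376592 -0.40607686  0.004     ]
plate [ 0.37788045 -0.19526763  0.004     ]
```

View pics/c1.png

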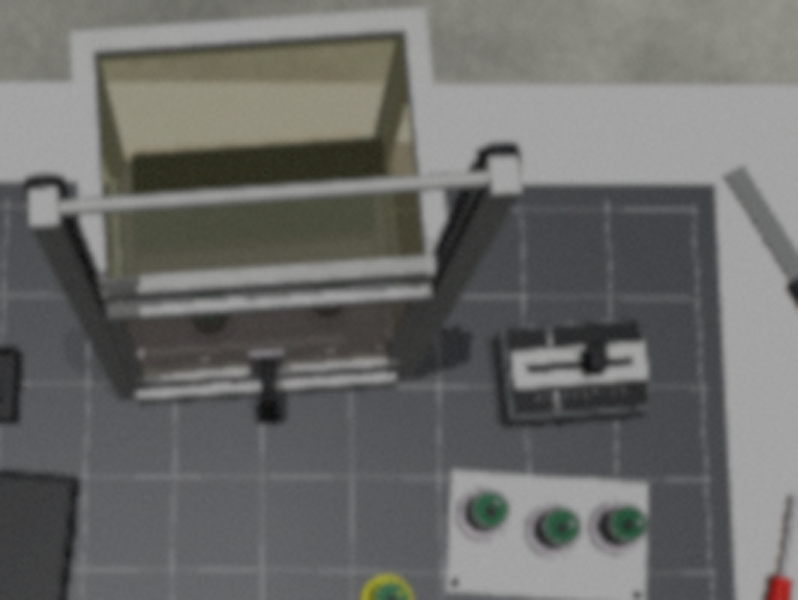

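View pics/c2.png

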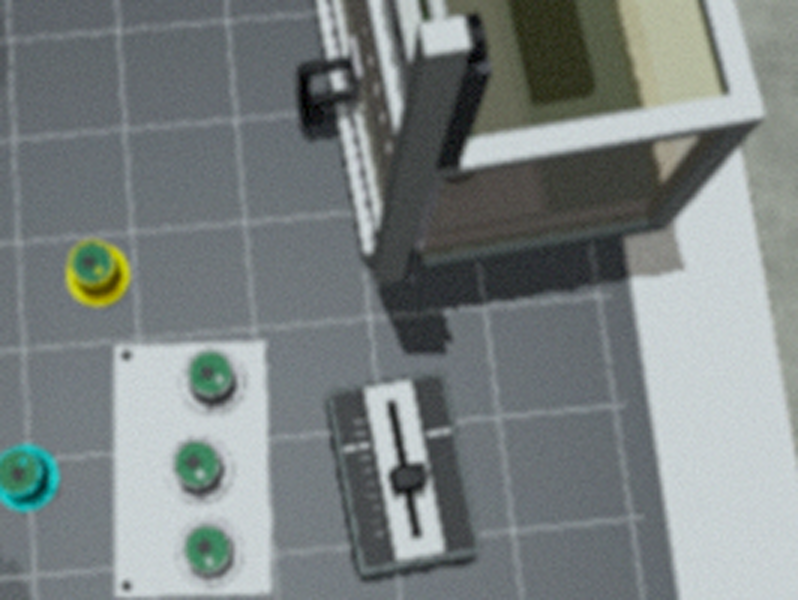

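The first crop shows two cured pods behind the sash, at (210,320) and (328,308). The lamp cap is part-way along its track, and the long mark is toward +y. Chamber yaw is about 0.074 with origin about (0.739, 0.009). I'll plan the lamp-off move next.

```bash
cat >> h.py <<'E'
def ori(psi,tilt=0): # tool x along yaw psi, leaned so fingers point forward by tilt (rad)
    return Rn.from_euler("z",psi)*Rn.from_euler("y",-tilt)*Rn.from_matrix(np.diag([1.,-1,-1]))
def plan(*wps,cur=None):  # wps: (x,y,z,psi,tilt); shift rel. to previous waypoint
    o=ctrl.get_obs();p=np.array(o["tool_pos"]);R=Rn.from_rotvec(o["tool_rot"])
    if cur is not None: p=np.array(cur[:3]);R=ori(*cur[3:])
    print("t",round(o["t"],2),"at",np.round(p,4))
    for w in wps:
        R2=ori(*w[3:]);d=R.inv().apply(np.array(w[:3])-p)*100;r=(R.inv()*R2).as_rotvec()
        n=int(np.ceil(max(np.linalg.norm(d)/6.25,np.degrees(np.linalg.norm(r))/10.7)));print(w,"->",np.round(d,1).tolist(),np.round(r,3).tolist(),"rows",n)
        p,R=np.array(w[:3]),R2
CH=np.array([.7386,.0095]);CY=.074
def ch(x,y=0): c,s=np.cos(CY),np.sin(CY);return CH+[c*x-s*y,s*x+c*y]
E
python3 - <<'E'
from h import *
a=at("top",(438,212.3),.1095);b=at("scene",(355.7,377.7),.1095);print("lamp",a,b)
for uv in[(240+528/3,95+369/3),(240+632/3,95+361/3)]:print("track",at("top",uv,.069))
for uv in[(220+393/3,220+403/3),(220+416/3,220+537/3)]:print("track",at("scene",uv,.069))
for uv in[(240+548/3,95+335/3),(240+557/3,95+402/3)]:print("mark",at("top",uv,.056))
for uv in[(220+357/3,220+447/3),(220+440/3,220+433/3)]:print("mark",at("scene",uv,.056))
m=(a+b)/2;
plan((m[0]-.1,m[1]-.1,.25,.07,0),(m[0],m[1],.17,.07,0),(m[0],m[1],.085,.07,0))
print(ch(-.178),ch(-.172))
E
```

```text
lamp [ 0.61277873 -0.3310997   0.1095    ] [ 0.6093656  -0.33686368  0.1095    ]
track [ 0.60355155 -0.27306743  0.069     ]
track [ 0.61263232 -0.38048258  0.069     ]
track [ 0.60740373 -0.27636209  0.069     ]
track [ 0.61385144 -0.38363283  0.069     ]
mark [ 0.64279841 -0.29762038  0.056     ]
mark [ 0.57153811 -0.30494682  0.056     ]
mark [ 0.57525293 -0.30735507  0.056     ]
mark [ 0.64379668 -0.30252421  0.056     ]
t 1.5 at [ 0.2334 -0.5798  0.2313]
(np.float64(0.5110721660289257), np.float64(-0.4339816929400728), 0.25, 0.07, 0) -> [31.2, -3.2, -1.9] [0.0, 0.0, 0.313] rows 6
(np.float64(0.6110721660289257), np.float64(-0.3339816929400728), 0.17, 0.07, 0) -> [10.7, -9.3, 8.0] [0.0, 0.0, 0.0] rows 3
(np.float64(0.6110721660289257), np.float64(-0.3339816929400728), 0.085, 0.07, 0) -> [0.0, 0.0, 8.5] [0.0, 0.0, 0.0] rows 2
[ 0.56108714 -0.00365998] [ 0.56707072 -0.00321639]
```

```bash
python3 -m handwheel '[[[6,-0.6,-0.6],[0,0,0.06]],[[12,-1.2,-1],[0,0,0.12]],[[18,-1.8,-1.3],[0,0,0.2]],[[24,-2.4,-1.6],[0,0,0.26]],[[30,-3,-1.9],[0,0,0.313]]]' -1 30
python3 -m handwheel '[[[1.2,-0.2,0],[0,0,0]],[[6,-5,4],[0,0,0]],[[11.9,-9.5,8],[0,0,0]],[[11.9,-9.5,8],[0,0,0]],[[11.9,-9.5,8],[0,0,0]]]'
python3 - <<'E'
from h import *
im=snap("scene","s1");cv2.imwrite("pics/c3.png",cv2.resize(im[300:460,240:440],None,fx=3,fy=3))
plan((.611,-.334,.085,.07,0))
E
```

```text
t: 2.12
tool_pos: [0.5021, -0.4388, 0.2506]
tool_rot: [3.139, 0.107, 0.0]
contact_force: [-0.0, -1.0, -0.2]
opening: 0.0855
grip_force: 0.0
t: 2.75
tool_pos: [0.6122, -0.335, 0.1673]
tool_rot: [-3.137, -0.114, 0.006]
contact_force: [-0.0, -0.4, 0.2]
opening: 0.0855
grip_force: 0.0
t 2.8 at [ 0.612  -0.3367  0.1691]
(0.611, -0.334, 0.085, 0.07, 0) -> [-0.1, -0.3, 8.4] [-0.001, 0.002, 0.001] rows 2
```

View pics/c3.png

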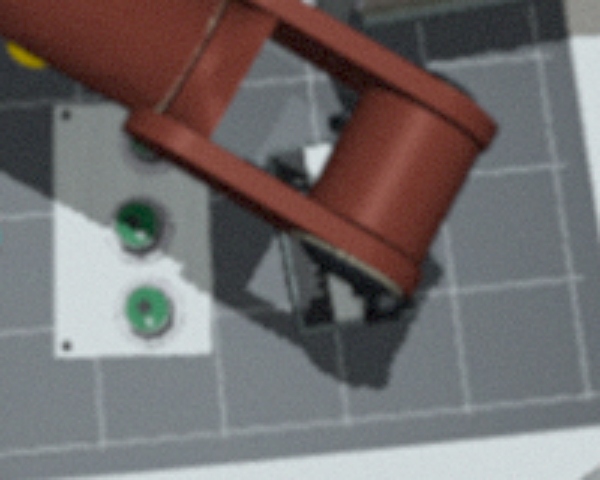

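The arm hides the cap in this view. The move itself tracks well, so I'll descend, grip and slide.

```bash
python3 -m handwheel '[[[0,-0.2,4.2],[0,0,0]],[[0,-0.2,8.4],[0,0,0]],[[0,-0.2,8.4],[0,0,0]]]'
python3 -m handwheel '[[[0,0,0],[0,0,0]],[[0,0,0],[0,0,0]],[[0,0,0],[0,0,0]],[[0,0,0],[0,0,0]],[[0,0,0],[0,0,0]]]' 1 30
python3 -m handwheel '[[[0,0,0],[0,0,0]],[[0,0,0],[0,0,0]],[[0,0,0],[0,0,0]]]'
python3 -m handwheel '[[[0,1.2,0],[0,0,0]],[[0,2.4,0],[0,0,0]],[[0,3.6,0],[0,0,0]]]'
python3 -m handwheel '[[[0,0.4,0],[0,0,0]],[[0,0.8,0],[0,0,0]],[[0,0.8,0],[0,0,0]]]'
```

```text
t: 3.18
tool_pos: [0.6092, -0.3349, 0.0828]
tool_rot: [-3.136, -0.106, 0.01]
contact_force: [-0.7, 0.5, -0.2]
opening: 0.0851
grip_force: 0.0
t: 3.8
tool_pos: [0.6132, -0.3353, 0.0879]
tool_rot: [3.138, 0.11, 0.002]
contact_force: [-0.5, 0.3, 6.4]
opening: 0.0194
grip_force: 33.4
t: 4.18
tool_pos: [0.6132, -0.3353, 0.088]
tool_rot: [3.138, 0.11, 0.002]
contact_force: [-0.4, 1.0, 5.0]
opening: 0.0192
grip_force: 33.4
t: 4.55
tool_pos: [0.616, -0.3707, 0.0879]
tool_rot: [3.14, 0.111, 0.003]
contact_force: [0.2, 1.8, 5.9]
opening: 0.0191
grip_force: 33.5
t: 4.92
tool_pos: [0.6162, -0.3723, 0.0879]
tool_rot: [-3.127, -0.112, 0.002]
contact_force: [-3.9, 19.3, 14.4]
opening: 0.0196
grip_force: 34.6
```

Lamp is off: the slider is held at its end stop, y=-0.3723. Next, plan the sash moves.

```bash
python3 -m handwheel '[[[0,-0.3,0],[0,0,0]],[[0,-0.3,0],[0,0,0]],[[0,-0.3,0],[0,0,0]],[[0,-0.3,0],[0,0,0]]]' -1
python3 -m handwheel '[[[0,0,6],[0,0,0]]]' >/dev/null 2>&1 </dev/null & kill $! 2>/dev/null; true
```

```text
t: 5.42
tool_pos: [0.6151, -0.3761, 0.086]
tool_rot: [-3.14, -0.109, 0.0]
contact_force: [0.3, 0.8, -0.0]
opening: 0.0854
grip_force: 0.0
```

I shouldn't have included that second line: it was a stray downward move, and I killed it straight away. I'll check that it had no effect, then plan.

```bash
sleep 1
python3 - <<'E'
from h import *
o=ctrl.get_obs();print(o["t"],o["tool_pos"],o["contact_force"],o["opening"])
T=np.radians(40);g=ch(-.178);d=ch(-.166);u=np.array([np.sin(T)*np.cos(CY),np.sin(T)*np.sin(CY),-np.cos(T)])
q=np.r_[d,.076];b=q-.12*u
plan((.615,-.375,.2,.074,0),(.46,-.2,.25,.074,T/2),(*b,.074,T),(*q,.074,T),(*(q+[0,0,.25]),.074,T))
E
```

```text
5.425 [ 0.61508133 -0.37610281  0.08599502] [ 0.30186396  0.78139964 -0.01008746] 0.08536993814794012
t 5.42 at [ 0.6151 -0.3761  0.086 ]
(0.615, -0.375, 0.2, 0.074, 0) -> [-0.0, -0.1, -11.4] [-0.0, 0.0, -0.005] rows 2
(0.46, -0.2, 0.25, 0.074, np.float64(0.3490658503988659)) -> [-14.2, -18.6, -5.0] [-0.0, 0.349, 0.0] rows 4
(np.float64(0.4961308854079507), np.float64(-0.008475537812745829), np.float64(0.16792533317427735), 0.074, np.float64(0.6981317007977318)) -> [1.9, -18.8, 9.4] [-0.0, 0.349, -0.0] rows 4
(np.float64(0.5730543006307044), np.float64(-0.002772791871892305), np.float64(0.076), 0.074, np.float64(0.6981317007977318)) -> [-0.0, -0.0, 12.0] [0.0, 0.0, 0.0] rows 2
(np.float64(0.5730543006307044), np.float64(-0.002772791871892305), np.float64(0.326), 0.074, np.float64(0.6981317007977318)) -> [16.1, 0.0, -19.2] [0.0, 0.0, 0.0] rows 5
```

The stray line did not run: time and pose are unchanged.

```bash
python3 -m handwheel '[[[0,-0.1,-6],[0,0,0]],[[0,-0.1,-11.4],[0,0,0]],[[0,-0.1,-11.4],[0,0,0]]]' >/dev/null
python3 -m handwheel '[[[-4,-4.6,-1.3],[0,0.1,0]],[[-8,-9.2,-2.6],[0,0.2,0]],[[-12,-14,-4],[0,0.3,0]],[[-14.2,-18.6,-5],[0,0.349,0]],[[-14.2,-18.6,-5],[0,0.349,0]]]' >/dev/null
python3 -m handwheel '[[[0.5,-5,2.4],[0,0.1,0]],[[1,-10,5],[0,0.2,0]],[[1.5,-15,7.5],[0,0.3,0]],[[1.9,-18.8,9.4],[0,0.349,0]],[[1.9,-18.8,9.4],[0,0.349,0]]]'
python3 -m handwheel '[[[0,0,0],[0,0,0]]]'
python3 - <<'E'
from h import *
snap("scene","s2");o=ctrl.get_obs();print(o["q"])
T=np.radians(40);plan((.573,-.003,.076,.074,T))
E
```

```text
t: 7.05
tool_pos: [0.4959, -0.0054, 0.1643]
tool_rot: [-2.928, -0.108, -1.055]
contact_force: [0.4, -0.1, -0.1]
opening: 0.0855
grip_force: 0.0
t: 7.18
tool_pos: [0.498, -0.0086, 0.1688]
tool_rot: [-2.929, -0.102, -1.065]
contact_force: [0.3, 0.4, -0.1]
opening: 0.0855
grip_force: 0.0
[-0.30109871 -0.71993863  2.42254215  0.32839841  0.8020065   1.04931956]
t 7.22 at [ 0.4982 -0.0092  0.1695]
(0.573, -0.003, 0.076, 0.074, np.float64(0.6981317007977318)) -> [-0.3, -0.1, 12.0] [0.004, -0.0, -0.004] rows 2
```

View pics/s2.png

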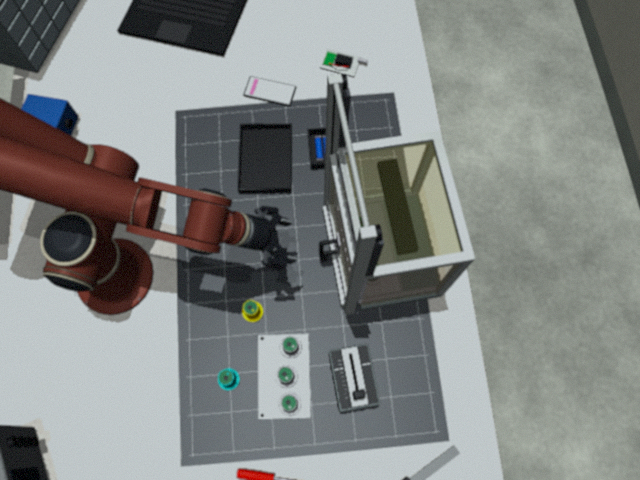

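The gripper faces the sash handle at (328,252) and the lamp cap is at the off end, (358,395). I'll advance, grip and raise.

```bash
python3 -m handwheel '[[[-0.1,0,4],[0,0,0]],[[-0.2,0,8],[0,0,0]],[[-0.3,0,12],[0,0,0]],[[-0.3,0,12],[0,0,0]]]'
python3 -m handwheel '[[[0,0,0],[0,0,0]],[[0,0,0],[0,0,0]],[[0,0,0],[0,0,0]],[[0,0,0],[0,0,0]],[[0,0,0],[0,0,0]]]' 1 60
python3 -m handwheel '[[[0,0,0],[0,0,0]],[[0,0,0],[0,0,0]],[[0,0,0],[0,0,0]]]'
python3 -m handwheel '[[[1.6,0,-1.9],[0,0,0]],[[3.2,0,-3.8],[0,0,0]],[[4.8,0,-5.7],[0,0,0]]]'
```

```text
t: 7.72
tool_pos: [0.5715, -0.004, 0.0704]
tool_rot: [-2.931, -0.098, -1.053]
contact_force: [-0.4, 0.1, -0.9]
opening: 0.0855
grip_force: 0.0
t: 8.35
tool_pos: [0.5726, -0.0047, 0.0762]
tool_rot: [-2.93, -0.102, -1.071]
contact_force: [-11.8, -10.8, 9.9]
opening: 0.0106
grip_force: 58.5
t: 8.72
tool_pos: [0.5726, -0.0047, 0.0762]
tool_rot: [-2.93, -0.102, -1.071]
contact_force: [-13.1, -10.7, 9.2]
opening: 0.0106
grip_force: 58.5
t: 9.1
tool_pos: [0.5724, -0.0047, 0.1502]
tool_rot: [-2.931, -0.1, -1.07]
contact_force: [8.1, -7.8, -5.3]
opening: 0.0098
grip_force: 62.4
```

```bash
python3 -m handwheel '[[[2.4,0,-2.8],[0,0,0]],[[4.8,0,-5.6],[0,0,0]],[[7.2,0,-8.4],[0,0,0]],[[9.6,0,-11.4],[0,0,0]],[[11.3,0,-13.5],[0,0,0]]]'
python3 -m handwheel '[[[0.1,0,-0.1],[0,0,0]],[[0.2,0,-0.2],[0,0,0]]]'
python3 -m handwheel '[[[0,0,0],[0,0,0]],[[0,0,0],[0,0,0]],[[0,0,0],[0,0,0]],[[0,0,0],[0,0,0]]]' -1
python3 - <<'E'
from h import *
T=np.radians(40);u=np.array([np.sin(T)*np.cos(CY),np.sin(T)*np.sin(CY),-np.cos(T)])
o=ctrl.get_obs();p=np.array(o["tool_pos"])
T2=np.radians(35);k=ch(-.172);print(k)
plan((*(p-.13*u),.074,T),(*ch(-.30),.30,.074,T2))
E
```

```text
t: 9.72
tool_pos: [0.5724, -0.0048, 0.3267]
tool_rot: [-2.931, -0.1, -1.072]
contact_force: [28.1, -6.5, -19.6]
opening: 0.0103
grip_force: 59.2
t: 9.98
tool_pos: [0.5719, -0.0049, 0.3285]
tool_rot: [-2.933, -0.102, -1.068]
contact_force: [0.7, -8.0, -2.3]
opening: 0.0106
grip_force: 67.0
t: 10.48
tool_pos: [0.5722, -0.0026, 0.3279]
tool_rot: [-2.928, -0.103, -1.065]
contact_force: [0.3, -0.9, -0.2]
opening: 0.0813
grip_force: 0.0
[ 0.56707072 -0.00321639]
t 10.47 at [ 0.5722 -0.0026  0.3279]
(np.float64(0.48886288747076023), np.float64(-0.008749655963016512), np.float64(0.42753089534886785), 0.074, np.float64(0.6981317007977318)) -> [-0.0, 0.0, -13.0] [0.002, 0.0, -0.003] rows 3
(np.float64(0.43942102523621274), np.float64(-0.012679744346793321), 0.3, 0.074, np.float64(0.6108652381980153)) -> [-12.0, 0.0, 6.6] [0.0, -0.087, 0.0] rows 3
```

Sash is up, moved 0.25. Next is the knob.

```bash
python3 -m handwheel '[[[0,0,-4.3],[0,0,0]],[[0,0,-8.6],[0,0,0]],[[0,0,-13],[0,0,0]],[[0,0,-13],[0,0,0]]]'
python3 - <<'E'
from h import *
lm("top","shelf_knob",.027);lm("scene","shelf_knob",.027);lm("scene","sash_grip",.345);lm("top","sash_grip",.345)
T=np.radians(25);u=np.array([np.sin(T)*np.cos(CY),np.sin(T)*np.sin(CY),-np.cos(T)])
q=np.r_[ch(-.172+.008),.017]
plan((*ch(-.29),.26,.074,T),(*(q-.1*u),.074,T),(*q,.074,T),(*(q-.156*np.array([np.cos(CY),np.sin(CY),0])),.074,T))
E
```

```text
t: 10.98
tool_pos: [0.4886, -0.0088, 0.4333]
tool_rot: [-2.926, -0.103, -1.079]
contact_force: [0.3, 0.3, -0.3]
opening: 0.085
grip_force: 0.0
top shelf_knob 0.97 [327. 233.] [0.561 0.002 0.027]
scene shelf_knob 0.71 [322. 256.] [ 0.564 -0.007  0.027]
scene sash_grip 0.83 [319. 246.] [ 0.546 -0.086  0.345]
top sash_grip 0.72 [329. 231.] [ 0.51  -0.001  0.345]
t 11.18 at [ 0.489  -0.0085  0.4255]
(np.float64(0.44939365772833895), np.float64(-0.011940419535233544), 0.26, 0.074, np.float64(0.4363323129985824)) -> [-13.6, 0.1, 10.2] [0.001, -0.259, -0.004] rows 3
(np.float64(0.5329026610411175), np.float64(-0.005749448576811981), np.float64(0.107630778703665), 0.074, np.float64(0.4363323129985824)) -> [1.1, -0.0, 17.3] [0.0, 0.0, 0.0] rows 3
(np.float64(0.5750488271291296), np.float64(-0.002624926909580348), np.float64(0.017), 0.074, np.float64(0.4363323129985824)) -> [0.0, 0.0, 10.0] [0.0, 0.0, 0.0] rows 2
(np.float64(0.4194757602519602), np.float64(-0.014158393969912876), np.float64(0.017), 0.074, np.float64(0.4363323129985824)) -> [-14.1, -0.0, -6.6] [0.0, 0.0, 0.0] rows 3
```

```bash
python3 -m handwheel '[[[-4.5,0,3.4],[0,-0.09,0]],[[-9,0,6.8],[0,-0.18,0]],[[-13.6,0.1,10.2],[0,-0.259,0]],[[-13.6,0.1,10.2],[0,-0.259,-0.004]]]' >/dev/null
python3 -m handwheel '[[[0.4,0,5.8],[0,0,0]],[[0.8,0,11.6],[0,0,0]],[[1.1,0,17.3],[0,0,0]],[[1.1,0,17.3],[0,0,0]],[[1.1,0,17.3],[0,0,0]]]'
python3 - <<'E'
from h import *
plan((.575,-.003,.017,.074,np.radians(25)))
E
```

```text
t: 12.3
tool_pos: [0.5355, -0.0068, 0.1131]
tool_rot: [-3.05, -0.113, -0.687]
contact_force: [-0.0, -0.0, -0.2]
opening: 0.0855
grip_force: 0.0
t 12.3 at [ 0.5355 -0.0068  0.1131]
(0.575, -0.003, 0.017, 0.074, np.float64(0.4363323129985824)) -> [-0.5, -0.1, 10.4] [0.003, -0.007, 0.001] rows 2
```

```bash
python3 -m handwheel '[[[-0.2,-0.1,5],[0,0,0]],[[-0.5,-0.1,9.5],[0,0,0]],[[-0.5,-0.1,10.3],[0,0,0]],[[-0.5,-0.1,10.3],[0,0,0]]]'
python3 -m handwheel '[[[0,0,0],[0,0,0]],[[0,0,0],[0,0,0]],[[0,0,0],[0,0,0]],[[0,0,0],[0,0,0]],[[0,0,0],[0,0,0]]]' 1 50
python3 -m handwheel '[[[0,0,0],[0,0,0]],[[0,0,0],[0,0,0]],[[-1.8,0,-0.84],[0,0,0]],[[-3.6,0,-1.69],[0,0,0]]]'
python3 -m handwheel '[[[0,0,0],[0,0,0]]]'
```

```text
t: 12.8
tool_pos: [0.5747, -0.0033, 0.0181]
tool_rot: [-3.05, -0.112, -0.688]
contact_force: [0.4, -0.4, 0.9]
opening: 0.0856
grip_force: 0.0
t: 13.42
tool_pos: [0.5732, -0.0046, 0.0159]
tool_rot: [-3.054, -0.114, -0.683]
contact_force: [-8.9, -8.2, 10.0]
opening: 0.0218
grip_force: 48.4
t: 13.92
tool_pos: [0.5345, -0.0076, 0.0161]
tool_rot: [-3.053, -0.112, -0.688]
contact_force: [4.8, -7.3, -0.4]
opening: 0.0224
grip_force: 55.1
t: 14.05
tool_pos: [0.5335, -0.0076, 0.016]
tool_rot: [-3.053, -0.113, -0.686]
contact_force: [-2.7, -7.5, 3.2]
opening: 0.022
grip_force: 55.7
```

```bash
python3 -m handwheel '[[[-2.4,0,-1.12],[0,0,0]],[[-4.8,0,-2.24],[0,0,0]],[[-7.2,0,-3.36],[0,0,0]],[[-9.4,0,-4.38],[0,0,0]],[[-10.6,0,-4.94],[0,0,0]]]'
python3 -m handwheel '[[[0,0,0],[0,0,0]],[[0,0,0],[0,0,0]]]'
python3 -m handwheel '[[[0,0,0],[0,0,0]],[[0,0,0],[0,0,0]],[[0,0,0],[0,0,0]],[[0,0,0],[0,0,0]]]' -1
python3 - <<'E'
from h import *
T=np.radians(25);u=np.array([np.sin(T)*np.cos(CY),np.sin(T)*np.sin(CY),-np.cos(T)])
o=ctrl.get_obs();p=np.array(o["tool_pos"]);plan((*(p-.15*u),.074,T),(.36,-.3,.3,.074,0)); print(o["q"])
E
```

```text
t: 14.68
tool_pos: [0.4181, -0.0165, 0.0162]
tool_rot: [-3.054, -0.111, -0.693]
contact_force: [55.7, -2.9, -29.1]
opening: 0.0219
grip_force: 54.0
t: 14.92
tool_pos: [0.4179, -0.0165, 0.0163]
tool_rot: [-3.055, -0.113, -0.688]
contact_force: [-1.1, -8.6, 3.4]
opening: 0.0222
grip_force: 59.1
t: 15.42
tool_pos: [0.4163, -0.0141, 0.0142]
tool_rot: [-3.051, -0.113, -0.68]
contact_force: [-1.0, 0.7, 0.5]
opening: 0.0853
grip_force: 0.0
t 15.43 at [ 0.4163 -0.0141  0.0142]
(np.float64(0.35310769741465137), np.float64(-0.018805292795129883), np.float64(0.15014056376863702), 0.074, np.float64(0.4363323129985824)) -> [0.0, 0.0, -15.0] [0.002, -0.002, 0.0] rows 3
(0.36, -0.3, 0.3, 0.074, 0) -> [5.1, 28.1, -14.2] [0.0, -0.436, -0.0] rows 6
[-0.32589888 -0.58147252  2.55500346  0.23628319  0.77360618  1.03455224]
```

```bash
python3 -m handwheel '[[[2,0,-4.4],[0,0,0]],[[4,0,-8.8],[0,0,0]],[[6.3,0,-13.6],[0,0,0]],[[6.3,0,-13.6],[0,0,0]]]'>/dev/null
python3 -m handwheel '[[[-1.2,-4.8,-3],[0,-0.1,0]],[[-2.4,-9.8,-6],[0,-0.2,0]],[[-3.6,-14.8,-9],[0,-0.3,0]],[[-4.8,-19.8,-12],[0,-0.4,0]],[[-5,-24.8,-13],[0,-0.436,0]]]'
python3 -m handwheel '[[[0,-4,0],[0,0,0]],[[0,-4,0],[0,0,0]]]'
python3 - <<'E'
from h import *
a=snap("scene","s3");b=snap("top","t3")
cv2.imwrite("pics/c4.png",np.hstack([cv2.resize(a[220:440,210:380],(400,518)),cv2.resize(b[170:350,260:480],(400,327)) if 0 else cv2.resize(b[170:390,300:470],(400,518))]))
for n in("scene","top"):
    for q,z in dict(shelf_mid=.03,shelf_knob=.027,fresh1=.004,cured1=.03).items(): lm(n,q,z,n=7)
print(ch(-.207))
E
```

```text
t: 16.55
tool_pos: [0.2968, 0.2281, 0.2608]
tool_rot: [3.137, 0.116, 0.004]
contact_force: [1.2, -0.3, 0.5]
opening: 0.0856
grip_force: 0.0
t: 16.8
tool_pos: [0.2933, 0.2677, 0.2584]
tool_rot: [3.136, 0.122, -0.0]
contact_force: [-0.2, -0.4, -0.1]
opening: 0.0855
grip_force: 0.0
scene shelf_mid 0.63 [308. 256.] [ 0.526 -0.004  0.03 ]
scene shelf_mid 0.26 [284. 372.] [ 0.439 -0.299  0.03 ]
scene shelf_mid 0.16 [269.  89.] [0.458 0.523 0.03 ]
scene shelf_knob 0.66 [267. 267.] [ 0.416 -0.022  0.027]
scene fresh1 0.79 [281. 378.] [ 0.43  -0.311  0.004]
scene fresh1 0.64 [252. 311.] [ 0.368 -0.131  0.004]
scene fresh1 0.62 [288. 348.] [ 0.452 -0.238  0.004]
scene fresh1 0.58 [290. 402.] [ 0.447 -0.372  0.004]
scene cured1 0.91 [303. 238.] [0.517 0.048 0.03 ]
scene cured1 0.67 [314. 282.] [ 0.535 -0.076  0.03 ]
scene cured1 0.65 [352. 379.] [ 0.605 -0.331  0.03 ]
top shelf_mid 0.65 [329. 241.] [ 0.537 -0.005  0.03 ]
top shelf_knob 0.66 [332. 284.] [ 0.402 -0.015  0.027]
top fresh1 0.82 [422. 321.] [ 0.288 -0.296  0.004]
top fresh1 0.73 [398. 266.] [ 0.46  -0.226  0.004]
top fresh1 0.72 [442. 274.] [ 0.438 -0.366  0.004]
top fresh1 0.51 [423. 270.] [ 0.448 -0.304  0.004]
top fresh1 0.5 [368. 296.] [ 0.366 -0.13   0.004]
top cured1 0.82 [350. 241.] [ 0.536 -0.069  0.03 ]
top cured1 0.68 [314. 247.] [0.516 0.041 0.03 ]
[ 0.53216651 -0.00580402]
```

View pics/c4.png

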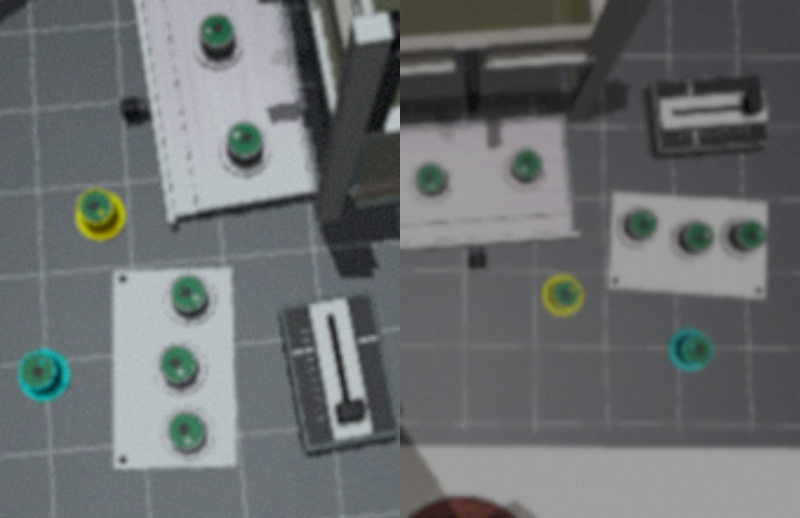

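The shelf is out with two cured pods on it, at scene (303,237) and (314,282). Three fresh pods remain on the plate. Now I localise the green tops in both cameras.

```bash
cat >> h.py <<'E'
def tops(imgs,zf=.060,zs=.086):
    out=[]
    for cam,im in imgs:
        h=cv2.cvtColor(im,cv2.COLOR_BGR2HSV);m=cv2.inRange(h,(62,90,30),(86,255,200))
        m=cv2.morphologyEx(m,cv2.MORPH_CLOSE,np.ones((5,5)))
        n,_,st,ce=cv2.connectedComponentsWithStats(m)
        for i in range(1,n):
            if st[i,4]<50: continue
            uv=st[i,:2]+(st[i,2:4]-1)/2
            p=at(cam,uv,zf)
            if .25<p[0]<.65 and abs(p[1])<.5: print(cam,np.round(uv,1),st[i,2:5],"bench/plate",np.round(p,3)[:2],"shelf",np.round(at(cam,uv,zs),3)[:2])
E
python3 - <<'E'
from h import *
tops([(c,cv2.imread(f"pics/{f}.png")) for c,f in(("scene","s3"),("top","t3"))])
E
```

```text
scene [301.5 232. ] [ 12  11 105] bench/plate [0.514 0.054] shelf [0.514 0.044]
scene [313.5 278.5] [ 12  12 113] bench/plate [ 0.534 -0.075] shelf [ 0.534 -0.082]
scene [250. 307.] [11 11 90] bench/plate [ 0.368 -0.134] shelf [ 0.371 -0.14 ]
scene [290.  343.5] [ 13  12 116] bench/plate [ 0.461 -0.235] shelf [ 0.462 -0.239]
scene [285. 374.] [ 13  13 131] bench/plate [ 0.443 -0.308] shelf [ 0.444 -0.311]
scene [225.  376.5] [ 15  14 161] bench/plate [ 0.297 -0.301] shelf [ 0.301 -0.304]
scene [288.5 402. ] [ 12  13 126] bench/plate [ 0.447 -0.375] shelf [ 0.448 -0.376]
top [354. 239.] [ 9  9 50] bench/plate [ 0.538 -0.081] shelf [ 0.534 -0.08 ]
top [312.  244.5] [ 9  8 56] bench/plate [0.52  0.048] shelf [0.516 0.048]
top [403.  264.5] [ 9  8 52] bench/plate [ 0.46  -0.231] shelf [ 0.457 -0.227]
top [449. 269.] [ 9  9 55] bench/plate [ 0.447 -0.372] shelf [ 0.444 -0.364]
top [426.5 270. ] [ 8  9 55] bench/plate [ 0.443 -0.303] shelf [ 0.441 -0.297]
top [426. 318.] [ 13  11 114] bench/plate [ 0.298 -0.297] shelf [ 0.299 -0.291]
```

```bash
cat >> h.py <<'E'
T=np.radians(25)
def tp(c,zb): return (c[0]+.008*np.cos(CY),c[1]+.008*np.sin(CY),zb+.018,CY,T)
def up(w,z=.15): return (w[0],w[1],z,*w[3:])
E
python3 - <<'E'
from h import *
A=tp((.515,.046),.03);D1=tp((.432,.345),.006)
plan(up(A,.17),A,up(A),up(D1),D1,up(D1))
E
```

```text
t 17.3 at [0.2946 0.2655 0.2602]
(np.float64(0.522978105993701), np.float64(0.04659145984924782), 0.17, 0.074, np.float64(0.4363323129985824)) -> [21.2, 23.5, 9.1] [0.002, 0.433, -0.002] rows 6
(np.float64(0.522978105993701), np.float64(0.04659145984924782), 0.048, 0.074, np.float64(0.4363323129985824)) -> [-5.2, 0.0, 11.1] [0.0, 0.0, 0.0] rows 2
(np.float64(0.522978105993701), np.float64(0.04659145984924782), 0.15, 0.074, np.float64(0.4363323129985824)) -> [4.3, 0.0, -9.2] [0.0, 0.0, 0.0] rows 2
(np.float64(0.439978105993701), np.float64(0.3455914598492478), 0.15, 0.074, np.float64(0.4363323129985824)) -> [-5.5, -30.4, -2.6] [0.0, 0.0, 0.0] rows 5
(np.float64(0.439978105993701), np.float64(0.3455914598492478), 0.024, 0.074, np.float64(0.4363323129985824)) -> [-5.3, 0.0, 11.4] [0.0, 0.0, 0.0] rows 3
(np.float64(0.439978105993701), np.float64(0.3455914598492478), 0.15, 0.074, np.float64(0.4363323129985824)) -> [5.3, 0.0, -11.4] [0.0, 0.0, 0.0] rows 3
```

```bash
python3 -m handwheel '[[[3.4,3.8,1.5],[0,0.08,0]],[[6.8,7.6,3],[0,0.16,0]],[[10.2,11.4,4.5],[0,0.24,0]],[[13.6,15.2,6],[0,0.32,0]],[[17,19,7.3],[0,0.4,0]]]' -0.4 >/dev/null
python3 -m handwheel '[[[0,0,0],[0,0,0]]]'
python3 - <<'E'
from h import *
A=tp((.515,.046),.03)
plan(up(A,.17),A)
E
```

```text
t: 18.05
tool_pos: [0.4777, 0.0861, 0.186]
tool_rot: [-3.066, -0.105, -0.621]
contact_force: [-0.3, -0.4, 0.5]
opening: 0.0598
grip_force: 0.0
t 18.05 at [0.4777 0.0861 0.186 ]
(np.float64(0.522978105993701), np.float64(0.04659145984924782), 0.17, 0.074, np.float64(0.4363323129985824)) -> [3.3, 4.3, 3.1] [0.004, 0.037, -0.005] rows 1
(np.float64(0.522978105993701), np.float64(0.04659145984924782), 0.048, 0.074, np.float64(0.4363323129985824)) -> [-5.2, 0.0, 11.1] [0.0, 0.0, 0.0] rows 2
```

```bash
python3 -m handwheel '[[[1.7,2.2,1.5],[0,0.02,0]],[[3.3,4.3,3.1],[0.002,0.037,-0.004]],[[3.3,4.3,3.1],[0.002,0.037,-0.004]],[[3.3,4.3,3.1],[0.002,0.037,-0.004]]]'
python3 - <<'E'
from h import *
A=tp((.515,.046),.03);plan(A)
E
python3 -m handwheel '[[[-1.7,0,3.7],[0,0,0]],[[-3.5,0,7.4],[0,0,0]],[[-5.2,0,11.1],[0,0,0]],[[-5.2,0,11.1],[0,0,0]]]'
python3 -m handwheel '[[[0,0,0],[0,0,0]],[[0,0,0],[0,0,0]],[[0,0,0],[0,0,0]],[[0,0,0],[0,0,0]],[[0,0,0],[0,0,0]]]' 1 40
```

```text
t: 18.55
tool_pos: [0.5233, 0.0498, 0.173]
tool_rot: [-3.048, -0.12, -0.682]
contact_force: [-0.1, -0.2, -0.2]
opening: 0.0596
grip_force: 0.0
t 18.55 at [0.5233 0.0498 0.173 ]
(np.float64(0.522978105993701), np.float64(0.04659145984924782), 0.048, 0.074, np.float64(0.4363323129985824)) -> [-5.4, 0.3, 11.3] [-0.0, -0.004, 0.005] rows 3
t: 19.05
tool_pos: [0.5205, 0.05, 0.0464]
tool_rot: [-3.05, -0.121, -0.67]
contact_force: [-0.4, 0.5, -0.4]
opening: 0.0597
grip_force: 0.0
t: 19.68
tool_pos: [0.5257, 0.0489, 0.0528]
tool_rot: [-3.047, -0.119, -0.689]
contact_force: [-2.7, 1.1, 6.9]
opening: 0.0392
grip_force: 41.2
```

```bash
python3 -m handwheel '[[[1.4,0,-2.9],[0,0,0]],[[2.8,0,-5.9],[0,0,0]],[[4.2,0,-8.9],[0,0,0]],[[4.2,0,-8.9],[0,0,0]]]'
python3 -m handwheel '[[[-1.3,-6,-0.6],[0,0,0]],[[-2.6,-12,-1.2],[0,0,0]],[[-3.9,-18,-1.8],[0,0,0]],[[-5,-24,-2.4],[0,0,0]],[[-5.5,-29.8,-2.6],[0,0,0]]]'
python3 -m handwheel '[[[0,0,0],[0,0,0]],[[0,0,0],[0,0,0]]]'
python3 - <<'E'
from h import *
plan((.440,.345,.030,CY,T))
E
```

```text
t: 20.18
tool_pos: [0.5261, 0.0488, 0.1526]
tool_rot: [-3.047, -0.119, -0.693]
contact_force: [0.1, -0.4, -2.1]
opening: 0.0389
grip_force: 41.3
t: 20.8
tool_pos: [0.4381, 0.3427, 0.1455]
tool_rot: [-3.051, -0.121, -0.679]
contact_force: [0.4, 0.2, -1.1]
opening: 0.0389
grip_force: 41.5
t: 21.05
tool_pos: [0.4391, 0.3407, 0.1456]
tool_rot: [-3.052, -0.121, -0.678]
contact_force: [-0.1, -0.7, -2.2]
opening: 0.039
grip_force: 41.8
t 21.05 at [0.4391 0.3407 0.1456]
(0.44, 0.345, 0.03, 0.074, np.float64(0.4363323129985824)) -> [-4.8, -0.5, 10.5] [0.002, -0.0, 0.006] rows 2
```

```bash
python3 -m handwheel '[[[-2,-0.3,4.4],[0,0,0]],[[-4,-0.5,8.6],[0,0,0]],[[-4.8,-0.5,10.4],[0,0,0]],[[-4.8,-0.5,10.5],[0,0,0]],[[-4.8,-0.5,10.5],[0,0,0]]]'
python3 -m handwheel '[[[0,0,0.1],[0,0,0]],[[-0.1,0,0.2],[0,0,0]]]'
python3 -m handwheel '[[[0,0,0],[0,0,0]],[[0,0,0],[0,0,0]],[[0,0,0],[0,0,0]]]' -0.4
python3 - <<'E'
from h import *
D1=(.44,.345,.029,CY,T);B=tp((.534,-.081),.032)
M=(.46,.0,.17,CY,T)
plan(up(D1),M,up(B,.16),B,up(B),up(M))
E
```

```text
t: 21.68
tool_pos: [0.442, 0.3456, 0.0333]
tool_rot: [-3.048, -0.116, -0.683]
contact_force: [1.5, 0.4, -1.7]
opening: 0.0392
grip_force: 41.8
t: 21.92
tool_pos: [0.4418, 0.3466, 0.0315]
tool_rot: [-3.047, -0.118, -0.684]
contact_force: [-0.6, -0.7, -3.3]
opening: 0.0387
grip_force: 41.8
t: 22.3
tool_pos: [0.4413, 0.3465, 0.0306]
tool_rot: [-3.048, -0.119, -0.683]
contact_force: [-0.3, 0.0, 0.4]
opening: 0.0599
grip_force: 0.0
t 22.3 at [0.4413 0.3465 0.0306]
(0.44, 0.345, 0.15, 0.074, np.float64(0.4363323129985824)) -> [5.0, 0.2, -10.9] [-0.0, -0.004, 0.004] rows 2
(0.46, 0.0, 0.17, 0.074, np.float64(0.4363323129985824)) -> [0.3, 34.6, -2.0] [0.0, 0.0, 0.0] rows 6
(np.float64(0.541978105993701), np.float64(-0.08040854015075218), 0.16, 0.074, np.float64(0.4363323129985824)) -> [6.4, 8.6, 4.1] [0.0, 0.0, 0.0] rows 2
(np.float64(0.541978105993701), np.float64(-0.08040854015075218), 0.05, 0.074, np.float64(0.4363323129985824)) -> [-4.6, 0.0, 10.0] [0.0, 0.0, 0.0] rows 2
(np.float64(0.541978105993701), np.float64(-0.08040854015075218), 0.15, 0.074, np.float64(0.4363323129985824)) -> [4.2, 0.0, -9.1] [0.0, 0.0, 0.0] rows 2
(0.46, 0.0, 0.15, 0.074, np.float64(0.4363323129985824)) -> [-6.9, -8.6, -3.2] [0.0, 0.0, 0.0] rows 2
```

```bash
python3 -m handwheel '[[[2.5,0.1,-5.5],[0,0,0]],[[5,0.2,-10.9],[0,0,0]],[[5,0.2,-10.9],[0,0,0]]]' >/dev/null
python3 -m handwheel '[[[0.1,6,-0.4],[0,0,0]],[[0.1,12,-0.8],[0,0,0]],[[0.2,18,-1.2],[0,0,0]],[[0.2,24,-1.6],[0,0,0]],[[0.3,30,-2],[0,0,0]]]' >/dev/null
python3 -m handwheel '[[[0,4.6,0],[0,0,0]],[[3.4,9,2],[0,0,0]],[[6.4,13.2,4.1],[0,0,0]],[[6.4,13.2,4.1],[0,0,0]],[[6.4,13.2,4.1],[0,0,0]]]'
python3 - <<'E'
from h import *
snap("top","t4");tops([("top",snap("top","t4"))])
plan(tp((.534,-.081),.032))
E
```

```text
t: 23.92
tool_pos: [0.5421, -0.0807, 0.159]
tool_rot: [-3.049, -0.118, -0.678]
contact_force: [0.1, 1.1, -0.4]
opening: 0.0596
grip_force: 0.0
top [457. 261.] [ 9  9 59] bench/plate [ 0.471 -0.397] shelf [ 0.468 -0.389]
top [426.5 270. ] [ 8  9 55] bench/plate [ 0.443 -0.303] shelf [ 0.441 -0.297]
top [215.  272.5] [ 9  8 55] bench/plate [0.431 0.345] shelf [0.429 0.339]
top [426. 318.] [ 13  13 118] bench/plate [ 0.298 -0.297] shelf [ 0.299 -0.291]
t 24.02 at [ 0.5423 -0.0801  0.1604]
(np.float64(0.541978105993701), np.float64(-0.08040854015075218), 0.05, 0.074, np.float64(0.4363323129985824)) -> [-4.7, 0.0, 10.0] [-0.0, -0.004, 0.005] rows 2
```

Cured A stands in the tray. One fresh pod was knocked to (0.471,-0.397), so I'll re-measure it later. Now B.

```bash
python3 -m handwheel '[[[-2.3,0,5],[0,0,0]],[[-4.7,0,10],[0,0,0]],[[-4.7,0,10],[0,0,0]],[[-4.7,0,10],[0,0,0]]]'
python3 -m handwheel '[[[0,0,0],[0,0,0]],[[0,0,0],[0,0,0]],[[0,0,0],[0,0,0]],[[0,0,0],[0,0,0]],[[0,0,0],[0,0,0]]]' 1 40
python3 -m handwheel '[[[2.1,0,-4.5],[0,0,0]],[[4.2,0,-9.1],[0,0,0]],[[4.2,0,-9.1],[0,0,0]],[[0.7,-4.3,-10.7],[0,0,0]],[[-2.7,-8.6,-12.3],[0,0,0]]]'
python3 -m handwheel '[[[0,-6,0],[0,0,0]],[[0,-12,0],[0,0,0]],[[0,-18,0],[0,0,0]],[[0,-22,0],[0,0,0]],[[0,-25.7,0],[0,0,0]]]'
python3 -m handwheel '[[[0,0,0],[0,0,0]],[[0,0,0],[0,0,0]]]'
python3 - <<'E'
from h import *
plan((.435,.255,.030,CY,T))
E
```

```text
t: 24.52
tool_pos: [0.5443, -0.0811, 0.0528]
tool_rot: [-3.049, -0.121, -0.688]
contact_force: [0.4, -0.0, 0.4]
opening: 0.0597
grip_force: 0.0
t: 25.15
tool_pos: [0.5456, -0.0818, 0.0542]
tool_rot: [-3.048, -0.119, -0.692]
contact_force: [-2.4, 2.0, 9.2]
opening: 0.0391
grip_force: 41.0
t: 25.78
tool_pos: [0.4579, -0.0006, 0.148]
tool_rot: [-3.05, -0.116, -0.677]
contact_force: [-0.1, 0.7, -0.8]
opening: 0.0392
grip_force: 41.5
t: 26.4
tool_pos: [0.4385, 0.2566, 0.1481]
tool_rot: [-3.05, -0.122, -0.68]
contact_force: [0.7, -0.7, -2.3]
opening: 0.039
grip_force: 41.7
t: 26.65
tool_pos: [0.4391, 0.2546, 0.1481]
tool_rot: [-3.05, -0.12, -0.679]
contact_force: [0.3, -0.6, -0.7]
opening: 0.0388
grip_force: 41.8
t 26.65 at [0.4391 0.2546 0.1481]
(0.435, 0.255, 0.03, 0.074, np.float64(0.4363323129985824)) -> [-5.4, -0.1, 10.5] [0.001, -0.002, 0.005] rows 2
```

```bash
python3 -m handwheel '[[[-2.2,0,4.4],[0,0,0]],[[-4.4,-0.1,8.6],[0,0,0]],[[-5.3,-0.1,10.5],[0,0,0]],[[-5.4,-0.1,10.6],[0,0,0]],[[-5.4,-0.1,10.6],[0,0,0]]]'
python3 -m handwheel '[[[0,0,0.1],[0,0,0]],[[-0.1,0,0.2],[0,0,0]]]'
python3 -m handwheel '[[[0,0,0],[0,0,0]],[[0,0,0],[0,0,0]],[[0,0,0],[0,0,0]]]' -0.4
python3 -m handwheel '[[[2.5,0,-5.5],[0,0,0]],[[5.5,0,-11.8],[0,0,0]],[[5.5,0,-11.8],[0,0,0]],[[5.5,0,-11.8],[0,0,0]]]'
python3 - <<'E'
from h import *
tops([("top",snap("top","t5")),("scene",snap("scene","s5"))])
F=tp((.461,-.233),.006);plan((.44,0,.17,CY,T),up(F,.15),F,up(F))
E
```

```text
t: 27.28
tool_pos: [0.4362, 0.2546, 0.0303]
tool_rot: [-3.049, -0.116, -0.682]
contact_force: [0.3, -0.7, -1.9]
opening: 0.0388
grip_force: 43.6
t: 27.52
tool_pos: [0.4364, 0.2556, 0.0287]
tool_rot: [-3.048, -0.118, -0.684]
contact_force: [0.3, -0.4, -1.8]
opening: 0.039
grip_force: 43.6
t: 27.9
tool_pos: [0.4362, 0.2558, 0.0284]
tool_rot: [-3.048, -0.119, -0.683]
contact_force: [0.3, 0.1, -0.6]
opening: 0.0598
grip_force: 0.0
t: 28.4
tool_pos: [0.4357, 0.256, 0.159]
tool_rot: [-3.048, -0.119, -0.684]
contact_force: [0.2, 0.2, -0.8]
opening: 0.0597
grip_force: 0.0
top [457. 261.] [ 9  9 64] bench/plate [ 0.471 -0.397] shelf [ 0.468 -0.389]
top [403.  264.5] [ 9  8 52] bench/plate [ 0.46  -0.231] shelf [ 0.457 -0.227]
top [426.5 270. ] [ 8  9 56] bench/plate [ 0.443 -0.303] shelf [ 0.441 -0.297]
top [426.5 318. ] [ 12  13 115] bench/plate [ 0.298 -0.299] shelf [ 0.299 -0.293]
scene [263. 138.] [11 11 67] bench/plate [0.431 0.343] shelf [0.432 0.328]
scene [262.5 166.5] [ 12  14 108] bench/plate [0.424 0.255] shelf [0.426 0.241]
scene [250. 307.] [11 11 90] bench/plate [ 0.368 -0.134] 
[... 262 characters left out ...]
1 -0.304]
scene [299. 413.] [ 13  13 141] bench/plate [ 0.469 -0.402] shelf [ 0.47  -0.403]
t 28.5 at [0.4344 0.2552 0.1559]
(0.44, 0, 0.17, 0.074, np.float64(0.4363323129985824)) -> [-0.7, 25.5, -1.8] [0.001, -0.0, 0.005] rows 5
(np.float64(0.46897810599370104), np.float64(-0.23240854015075219), 0.15, 0.074, np.float64(0.4363323129985824)) -> [0.2, 23.4, 2.3] [0.0, 0.0, 0.0] rows 4
(np.float64(0.46897810599370104), np.float64(-0.23240854015075219), 0.024, 0.074, np.float64(0.4363323129985824)) -> [-5.3, 0.0, 11.4] [0.0, 0.0, 0.0] rows 3
(np.float64(0.46897810599370104), np.float64(-0.23240854015075219), 0.15, 0.074, np.float64(0.4363323129985824)) -> [5.3, 0.0, -11.4] [0.0, 0.0, 0.0] rows 3
```

View pics/s5.png

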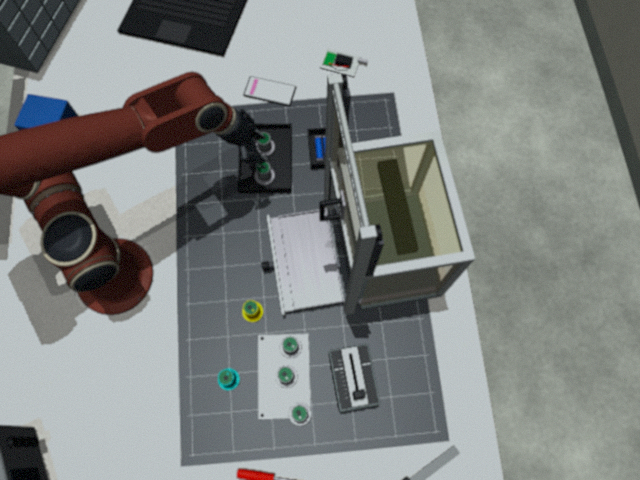

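Both cured pods are upright in the tray, around (263,145) and (263,172). The knocked fresh pod stands at the plate corner, (299,413). Now the fresh pods.

```bash
python3 -m handwheel '[[[-0.1,5.2,-0.4],[0,0,0]],[[-0.3,10.4,-0.8],[0,0,0]],[[-0.5,15.6,-1.2],[0,0,0]],[[-0.6,20.6,-1.6],[0,0,0]],[[-0.7,25.5,-1.8],[0,0,0]]]' >/dev/null
python3 -m handwheel '[[[0,6,0.6],[0,0,0]],[[0.1,12,1.2],[0,0,0]],[[0.2,18,1.8],[0,0,0]],[[0.2,23.4,2.3],[0,0,0]],[[0.2,23.4,2.3],[0,0,0]]]' >/dev/null
python3 -m handwheel '[[[0,0,0],[0,0,0]]]'
python3 - <<'E'
from h import *
F=tp((.461,-.2335),.006);S=tp(ch(-.223,.08),.036);print(S)
plan(F,up(F),up(S),S,up(S))
E
```

```text
t: 29.88
tool_pos: [0.4699, -0.231, 0.1501]
tool_rot: [-3.047, -0.117, -0.677]
contact_force: [-1.4, 0.9, -0.1]
opening: 0.06
grip_force: 0.0
(np.float64(0.5182738029268075), np.float64(0.07338557648847474), 0.05399999999999999, 0.074, np.float64(0.4363323129985824))
t 29.88 at [ 0.4699 -0.231   0.1501]
(np.float64(0.46897810599370104), np.float64(-0.23290854015075219), 0.024, 0.074, np.float64(0.4363323129985824)) -> [-5.4, 0.2, 11.4] [-0.003, -0.001, 0.002] rows 3
(np.float64(0.46897810599370104), np.float64(-0.23290854015075219), 0.15, 0.074, np.float64(0.4363323129985824)) -> [5.3, 0.0, -11.4] [0.0, 0.0, 0.0] rows 3
(np.float64(0.5182738029268075), np.float64(0.07338557648847474), 0.15, 0.074, np.float64(0.4363323129985824)) -> [6.5, -30.2, 3.0] [0.0, 0.0, 0.0] rows 5
(np.float64(0.5182738029268075), np.float64(0.07338557648847474), 0.05399999999999999, 0.074, np.float64(0.4363323129985824)) -> [-4.1, 0.0, 8.7] [0.0, 0.0, 0.0] rows 2
(np.float64(0.5182738029268075), np.float64(0.07338557648847474), 0.15, 0.074, np.float64(0.4363323129985824)) -> [4.1, 0.0, -8.7] [0.0, 0.0, 0.0] rows 2
```

```bash
python3 -m handwheel '[[[-1.8,0.1,3.8],[0,0,0]],[[-3.6,0.2,7.6],[0,0,0]],[[-5.3,0.2,11.4],[0,0,0]],[[-5.3,0.2,11.4],[0,0,0]]]'
python3 -m handwheel '[[[0,0,0],[0,0,0]],[[0,0,0],[0,0,0]],[[0,0,0],[0,0,0]],[[0,0,0],[0,0,0]],[[0,0,0],[0,0,0]]]' 1 40
python3 -m handwheel '[[[1.8,0,-3.8],[0,0,0]],[[3.6,0,-7.6],[0,0,0]],[[5.3,0,-11.4],[0,0,0]]]' >/dev/null
python3 -m handwheel '[[[1.3,-6,0.6],[0,0,0]],[[2.6,-12,1.2],[0,0,0]],[[3.9,-18,1.8],[0,0,0]],[[5.2,-24,2.4],[0,0,0]],[[6.5,-29.8,3],[0,0,0]]]' >/dev/null
python3 -m handwheel '[[[0,-0.4,0],[0,0,0]],[[0,-0.4,0],[0,0,0]],[[0,-0.4,0],[0,0,0]]]'
python3 - <<'E'
from h import *
plan((.518,.0735,.058,CY,T))
E
```

```text
t: 30.38
tool_pos: [0.4695, -0.2303, 0.0231]
tool_rot: [-3.045, -0.12, -0.672]
contact_force: [0.3, 0.3, -0.4]
opening: 0.0599
grip_force: 0.0
t: 31.0
tool_pos: [0.4727, -0.2348, 0.0287]
tool_rot: [-3.049, -0.12, -0.685]
contact_force: [-3.0, 2.6, 7.9]
opening: 0.0391
grip_force: 41.2
t: 32.38
tool_pos: [0.519, 0.0713, 0.1523]
tool_rot: [-3.05, -0.116, -0.682]
contact_force: [-0.7, 1.0, -2.0]
opening: 0.039
grip_force: 41.3
t 32.38 at [0.519  0.0713 0.1523]
(0.518, 0.0735, 0.058, 0.074, np.float64(0.4363323129985824)) -> [-4.1, -0.2, 8.5] [0.001, -0.003, 0.002] rows 2
```

```bash
python3 -m handwheel '[[[-2,-0.1,4],[0,0,0]],[[-3.8,-0.2,8],[0,0,0]],[[-4.1,-0.2,8.6],[0,0,0]],[[-4.1,-0.2,8.6],[0,0,0]],[[-4.1,-0.2,8.6],[0,0,0]]]'
python3 -m handwheel '[[[0,0,0.1],[0,0,0]],[[-0.1,0,0.2],[0,0,0]]]'
python3 -m handwheel '[[[0,0,0],[0,0,0]],[[0,0,0],[0,0,0]],[[0,0,0],[0,0,0]]]' -0.4
python3 -m handwheel '[[[2.1,0,-4.4],[0,0,0]],[[4.2,0,-9],[0,0,0]],[[4.2,0,-9],[0,0,0]]]'
python3 - <<'E'
from h import *
F=tp((.443,-.3055),.006)
plan((.45,-.2,.16,CY,T),up(F,.15),F)
E
```

```text
t: 33.0
tool_pos: [0.5198, 0.0739, 0.0593]
tool_rot: [-3.048, -0.118, -0.687]
contact_force: [0.1, 0.1, -1.6]
opening: 0.039
grip_force: 41.5
t: 33.25
tool_pos: [0.5189, 0.0745, 0.0558]
tool_rot: [-3.048, -0.119, -0.684]
contact_force: [-0.3, -0.5, -1.6]
opening: 0.0389
grip_force: 41.5
t: 33.62
tool_pos: [0.5186, 0.0745, 0.0552]
tool_rot: [-3.049, -0.119, -0.683]
contact_force: [0.2, 0.5, -0.4]
opening: 0.06
grip_force: 0.0
t: 34.0
tool_pos: [0.5215, 0.0746, 0.1611]
tool_rot: [-3.046, -0.119, -0.699]
contact_force: [-0.0, 0.4, -1.0]
opening: 0.0597
grip_force: 0.0
t 34.0 at [0.5215 0.0746 0.1611]
(0.45, -0.2, 0.16, 0.074, np.float64(0.4363323129985824)) -> [-8.4, 26.8, -3.9] [0.001, -0.015, 0.005] rows 5
(np.float64(0.45097810599370103), np.float64(-0.3049085401507522), 0.15, 0.074, np.float64(0.4363323129985824)) -> [-1.0, 10.5, 0.6] [0.0, 0.0, 0.0] rows 2
(np.float64(0.45097810599370103), np.float64(-0.3049085401507522), 0.024, 0.074, np.float64(0.4363323129985824)) -> [-5.3, 0.0, 11.4] [0.0, 0.0, 0.0] rows 3
```

```bash
python3 -m handwheel '[[[-1.7,5.4,-0.8],[0,0,0]],[[-3.4,10.8,-1.6],[0,0,0]],[[-5,16.2,-2.4],[0,-0.005,0]],[[-6.7,21.6,-3.2],[0,-0.01,0]],[[-8.4,26.8,-3.9],[0,-0.01,0]]]' >/dev/null
python3 -m handwheel '[[[-0.5,5.2,0.3],[0,0,0]],[[-1,10.5,0.6],[0,0,0]],[[-1,10.5,0.6],[0,0,0]],[[-1,10.5,0.6],[0,0,0]]]'
python3 - <<'E'
from h import *
tops([("scene",snap("scene","s6"))])
F=tp((.443,-.3055),.006);S=tp(ch(-.228,0),.036);print(S)
plan(F,up(F),up(S),S,up(S))
E
```

```text
t: 35.12
tool_pos: [0.4476, -0.3042, 0.1435]
tool_rot: [-3.051, -0.118, -0.664]
contact_force: [0.3, -0.0, -0.0]
opening: 0.0604
grip_force: 0.0
scene [263. 138.] [11 11 90] bench/plate [0.431 0.343] shelf [0.432 0.328]
scene [262.5 167. ] [ 12  11 101] bench/plate [0.424 0.253] shelf [0.426 0.24 ]
scene [297.5 222.5] [ 12  12 101] bench/plate [0.506 0.082] shelf [0.506 0.072]
scene [250. 307.] [11 11 92] bench/plate [ 0.368 -0.134] shelf [ 0.371 -0.14 ]
scene [284.5 374. ] [ 14  15 148] bench/plate [ 0.442 -0.308] shelf [ 0.443 -0.31 ]
scene [299. 413.] [ 13  13 136] bench/plate [ 0.469 -0.402] shelf [ 0.47  -0.403]
(np.float64(0.5192020851732226), np.float64(-0.0067651458543151015), 0.05399999999999999, 0.074, np.float64(0.4363323129985824))
t 35.17 at [ 0.4478 -0.3038  0.1439]
(np.float64(0.45097810599370103), np.float64(-0.3049085401507522), 0.024, 0.074, np.float64(0.4363323129985824)) -> [-4.7, 0.1, 11.0] [-0.001, 0.007, 0.004] rows 2
(np.float64(0.45097810599370103), np.float64(-0.3049085401507522), 0.15, 0.074, np.float64(0.4363323129985824)) -> [5.3, 0.0, -11.4] [0.0, 0.0, 0.0] rows 3
(np.float64(0.5192020851732226), np.float64(-0.0067651458543151015), 0.15, 0.074, np.float64(0.4363323129985824)) -> [8.2, -29.2, 3.8] [0.0, 0.0, 0.0] rows 5
(np.float64(0.5192020851732226), np.float64(-0.0067651458543151015), 0.05399999999999999, 0.074, np.float64(0.4363323129985824)) -> [-4.1, 0.0, 8.7] [0.0, 0.0, 0.0] rows 2
(np.float64(0.5192020851732226), np.float64(-0.0067651458543151015), 0.15, 0.074, np.float64(0.4363323129985824)) -> [4.1, 0.0, -8.7] [0.0, 0.0, 0.0] rows 2
```

```bash
python3 -m handwheel '[[[-1.6,0.1,3.7],[0,0,0]],[[-3.2,0.1,7.4],[0,0.005,0]],[[-4.7,0.1,11],[0,0.007,0]],[[-4.7,0.1,11],[0,0.007,0]]]'
python3 -m handwheel '[[[0,0,0],[0,0,0]],[[0,0,0],[0,0,0]],[[0,0,0],[0,0,0]],[[0,0,0],[0,0,0]],[[0,0,0],[0,0,0]]]' 1 40
python3 -m handwheel '[[[1.8,0,-3.8],[0,0,0]],[[3.6,0,-7.6],[0,0,0]],[[5.3,0,-11.4],[0,0,0]]]' >/dev/null
python3 -m handwheel '[[[1.6,-5.8,0.8],[0,0,0]],[[3.2,-11.6,1.6],[0,0,0]],[[4.8,-17.4,2.4],[0,0,0]],[[6.5,-23.3,3.1],[0,0,0]],[[8.2,-29.2,3.8],[0,0,0]]]' >/dev/null
python3 -m handwheel '[[[0,0,0],[0,0,0]],[[0,0,0],[0,0,0]],[[0,0,0],[0,0,0]]]'
python3 - <<'E'
from h import *
plan((.519,-.007,.057,CY,T))
E
```

```text
t: 35.67
tool_pos: [0.4496, -0.302, 0.0218]
tool_rot: [-3.045, -0.12, -0.669]
contact_force: [-0.1, 0.0, 1.1]
opening: 0.0599
grip_force: 0.0
t: 36.3
tool_pos: [0.4523, -0.307, 0.0275]
tool_rot: [-3.051, -0.12, -0.682]
contact_force: [-2.1, 1.5, 7.9]
opening: 0.0392
grip_force: 41.1
t: 37.67
tool_pos: [0.5183, -0.0091, 0.1505]
tool_rot: [-3.051, -0.115, -0.677]
contact_force: [0.0, -0.4, -2.0]
opening: 0.0396
grip_force: 41.5
t 37.67 at [ 0.5183 -0.0091  0.1505]
(0.519, -0.007, 0.057, 0.074, np.float64(0.4363323129985824)) -> [-3.9, -0.2, 8.5] [0.001, -0.0, 0.002] rows 2
```

```bash
python3 -m handwheel '[[[-2,-0.1,4],[0,0,0]],[[-3.7,-0.2,8],[0,0,0]],[[-3.9,-0.2,8.6],[0,0,0]],[[-3.9,-0.2,8.6],[0,0,0]],[[-3.9,-0.2,8.6],[0,0,0]]]'
python3 -m handwheel '[[[0,0,0.1],[0,0,0]],[[-0.1,0,0.3],[0,0,0]]]'
python3 -m handwheel '[[[0,0,0],[0,0,0]],[[0,0,0],[0,0,0]],[[0,0,0],[0,0,0]]]' -0.4
python3 -m handwheel '[[[2.1,0,-4.4],[0,0,0]],[[4.2,0,-9],[0,0,0]],[[4.2,0,-9],[0,0,0]]]'
python3 - <<'E'
from h import *
F=tp((.470,-.3995),.006)
plan((.46,-.27,.16,CY,T),up(F,.15),F)
E
```

```text
t: 38.3
tool_pos: [0.5207, -0.0065, 0.0584]
tool_rot: [-3.05, -0.118, -0.682]
contact_force: [-0.8, -0.6, -1.6]
opening: 0.0389
grip_force: 41.7
t: 38.55
tool_pos: [0.5204, -0.0058, 0.0541]
tool_rot: [-3.05, -0.12, -0.68]
contact_force: [-0.4, -0.3, -1.6]
opening: 0.0386
grip_force: 41.7
t: 38.92
tool_pos: [0.52, -0.0057, 0.0534]
tool_rot: [-3.05, -0.119, -0.678]
contact_force: [0.0, 0.1, 0.8]
opening: 0.0598
grip_force: 0.0
t: 39.3
tool_pos: [0.5232, -0.0062, 0.1593]
tool_rot: [-3.049, -0.12, -0.695]
contact_force: [-0.4, -0.3, -1.1]
opening: 0.0599
grip_force: 0.0
t 39.3 at [ 0.5232 -0.0062  0.1593]
(0.46, -0.27, 0.16, 0.074, np.float64(0.4363323129985824)) -> [-7.5, 25.8, -3.6] [0.003, -0.012, 0.005] rows 5
(np.float64(0.47797810599370094), np.float64(-0.3989085401507522), 0.15, 0.074, np.float64(0.4363323129985824)) -> [0.3, 13.0, 1.3] [0.0, 0.0, 0.0] rows 3
(np.float64(0.47797810599370094), np.float64(-0.3989085401507522), 0.024, 0.074, np.float64(0.4363323129985824)) -> [-5.3, 0.0, 11.4] [0.0, 0.0, 0.0] rows 3
```

```bash
python3 -m handwheel '[[[-1.5,5.2,-0.7],[0,0,0]],[[-3,10.4,-1.4],[0,0,0]],[[-4.5,15.6,-2.1],[0,-0.005,0]],[[-6,20.8,-2.9],[0,-0.01,0]],[[-7.5,25.8,-3.6],[0,-0.01,0]]]' >/dev/null
python3 -m handwheel '[[[0.1,4.4,0.5],[0,0,0]],[[0.2,8.8,0.9],[0,0,0]],[[0.3,13,1.3],[0,0,0]],[[0.3,13,1.3],[0,0,0]],[[0.3,13,1.3],[0,0,0]]]'
python3 - <<'E'
from h import *
tops([("scene",snap("scene","s7"))])
F=tp((.470,-.3995),.006);S=tp(ch(-.228,-.08),.036);print(S)
plan(F,up(F),(.5,-.2,.15,CY,T),up(S),S,up(S))
E
```

```text
t: 40.55
tool_pos: [0.4745, -0.3972, 0.1422]
tool_rot: [-3.052, -0.119, -0.66]
contact_force: [0.1, -0.1, -0.2]
opening: 0.0597
grip_force: 0.0
scene [263. 138.] [11 11 89] bench/plate [0.431 0.343] shelf [0.432 0.328]
scene [262.5 167. ] [ 12  11 101] bench/plate [0.424 0.253] shelf [0.426 0.24 ]
scene [297.5 222.5] [ 12  12 101] bench/plate [0.506 0.082] shelf [0.506 0.072]
scene [302.5 251.5] [ 12  12 108] bench/plate [0.512 0.   ] shelf [ 0.512 -0.008]
scene [250. 307.] [11 11 90] bench/plate [ 0.368 -0.134] shelf [ 0.371 -0.14 ]
scene [299.  412.5] [ 13  14 142] bench/plate [ 0.469 -0.401] shelf [ 0.47  -0.402]
(np.float64(0.5251166836657009), np.float64(-0.08654620579132506), 0.05399999999999999, 0.074, np.float64(0.4363323129985824))
t 40.6 at [ 0.4747 -0.3969  0.1425]
(np.float64(0.47797810599370094), np.float64(-0.3989085401507522), 0.024, 0.074, np.float64(0.4363323129985824)) -> [-4.6, 0.2, 10.9] [-0.001, 0.01, 0.004] rows 2
(np.float64(0.47797810599370094), np.float64(-0.3989085401507522), 0.15, 0.074, np.float64(0.4363323129985824)) -> [5.3, 0.0, -11.4] [0.0, 0.0, 0.0] rows 3
(0.5, -0.2, 0.15, 0.074, np.float64(0.4363323129985824)) -> [3.3, -19.7, 1.5] [0.0, 0.0, 0.0] rows 4
(np.float64(0.5251166836657009), np.float64(-0.08654620579132506), 0.15, 0.074, np.float64(0.4363323129985824)) -> [3.0, -11.1, 1.4] [0.0, 0.0, 0.0] rows 2
(np.float64(0.5251166836657009), np.float64(-0.08654620579132506), 0.05399999999999999, 0.074, np.float64(0.4363323129985824)) -> [-4.1, 0.0, 8.7] [0.0, 0.0, 0.0] rows 2
(np.float64(0.5251166836657009), np.float64(-0.08654620579132506), 0.15, 0.074, np.float64(0.4363323129985824)) -> [4.1, 0.0, -8.7] [0.0, 0.0, 0.0] rows 2
```

```bash
python3 -m handwheel '[[[-1.6,0.1,3.7],[0,0,0]],[[-3.2,0.2,7.4],[0,0.005,0]],[[-4.6,0.2,10.9],[0,0.01,0]],[[-4.6,0.2,10.9],[0,0.01,0]]]'
python3 -m handwheel '[[[0,0,0],[0,0,0]],[[0,0,0],[0,0,0]],[[0,0,0],[0,0,0]],[[0,0,0],[0,0,0]],[[0,0,0],[0,0,0]]]' 1 40
python3 -m handwheel '[[[1.8,0,-3.8],[0,0,0]],[[3.6,0,-7.6],[0,0,0]],[[5.3,0,-11.4],[0,0,0]]]' >/dev/null
python3 -m handwheel '[[[1,-5.8,0.5],[0,0,0]],[[2,-11.6,1],[0,0,0]],[[3.3,-17.8,1.6],[0,0,0]],[[4.8,-23.8,2.2],[0,0,0]],[[6.2,-29.8,2.8],[0,0,0]]]' >/dev/null
python3 -m handwheel '[[[0.1,-0.8,0],[0,0,0]],[[0.1,-0.8,0],[0,0,0]],[[0.1,-0.8,0],[0,0,0]]]'
python3 - <<'E'
from h import *
plan((.525,-.087,.057,CY,T))
E
```

```text
t: 41.1
tool_pos: [0.4767, -0.3962, 0.0214]
tool_rot: [-3.045, -0.119, -0.669]
contact_force: [0.8, 0.1, -0.4]
opening: 0.0597
grip_force: 0.0
t: 41.72
tool_pos: [0.4793, -0.4012, 0.0275]
tool_rot: [-3.051, -0.12, -0.681]
contact_force: [-1.8, 2.0, 7.3]
opening: 0.0393
grip_force: 40.9
t: 43.1
tool_pos: [0.5231, -0.091, 0.1517]
tool_rot: [-3.051, -0.116, -0.677]
contact_force: [-0.2, -0.4, -1.4]
opening: 0.0391
grip_force: 41.1
t 43.1 at [ 0.5231 -0.091   0.1517]
(0.525, -0.087, 0.057, 0.074, np.float64(0.4363323129985824)) -> [-3.8, -0.4, 8.7] [0.001, -0.001, 0.003] rows 2
```

```bash
python3 -m handwheel '[[[-2,-0.2,4],[0,0,0]],[[-3.7,-0.4,8],[0,0,0]],[[-3.8,-0.4,8.7],[0,0,0]],[[-3.8,-0.4,8.7],[0,0,0]],[[-3.8,-0.4,8.7],[0,0,0]]]'
python3 -m handwheel '[[[0,0,0.1],[0,0,0]],[[-0.1,0,0.3],[0,0,0]]]'
python3 -m handwheel '[[[0,0,0],[0,0,0]],[[0,0,0],[0,0,0]],[[0,0,0],[0,0,0]]]' -0.4
python3 -m handwheel '[[[2.1,0,-4.4],[0,0,0]],[[4.2,0,-9],[0,0,0]],[[4.2,0,-9],[0,0,0]]]'
python3 - <<'E'
from h import *
k=np.array([.4179,-.0165,.0163])
plan((.40,-.10,.18,CY,T),(k[0]-.0,k[1]+.001,.16,CY,T),(k[0],k[1]+.001,.0175,CY,T))
E
```

```text
t: 43.72
tool_pos: [0.5265, -0.0867, 0.0589]
tool_rot: [-3.051, -0.118, -0.682]
contact_force: [0.0, 0.2, -0.1]
opening: 0.0388
grip_force: 41.1
t: 43.98
tool_pos: [0.5262, -0.0858, 0.0546]
tool_rot: [-3.05, -0.12, -0.68]
contact_force: [-0.6, 0.8, -1.7]
opening: 0.0389
grip_force: 41.1
t: 44.35
tool_pos: [0.5258, -0.0857, 0.0538]
tool_rot: [-3.05, -0.119, -0.678]
contact_force: [0.5, -0.6, -0.0]
opening: 0.0597
grip_force: 0.0
t: 44.72
tool_pos: [0.5288, -0.0868, 0.1597]
tool_rot: [-3.051, -0.121, -0.694]
contact_force: [0.1, 0.5, -0.0]
opening: 0.0597
grip_force: 0.0
t 44.73 at [ 0.5288 -0.0868  0.1597]
(0.4, -0.1, 0.18, 0.074, np.float64(0.4363323129985824)) -> [-10.8, 0.3, -7.4] [0.005, -0.011, 0.006] rows 3
(np.float64(0.4179), np.float64(-0.0155), 0.16, 0.074, np.float64(0.4363323129985824)) -> [1.3, -8.3, 2.8] [0.0, 0.0, 0.0] rows 2
(np.float64(0.4179), np.float64(-0.0155), 0.0175, 0.074, np.float64(0.4363323129985824)) -> [-6.0, 0.0, 12.9] [0.0, 0.0, 0.0] rows 3
```

```bash
python3 -m handwheel '[[[-3.6,0.1,-2.5],[0,0,0]],[[-7.2,0.2,-5],[0,-0.005,0]],[[-10.8,0.3,-7.4],[0.003,-0.01,0.003]],[[-10.2,-4,-6],[0.003,-0.01,0.003]],[[-9.5,-8,-4.6],[0.003,-0.01,0.003]]]' -1 >/dev/null
python3 -m handwheel '[[[0,0,0],[0,0,0]],[[0,0,0],[0,0,0]]]'
python3 - <<'E'
from h import *
a,b=snap("scene","s8"),snap("top","t8");tops([("scene",a),("top",b)])
cv2.imwrite("pics/c8.png",cv2.resize(a[120:440,210:400],None,fx=1.85,fy=1.85))
k=np.array([.4179,-.0165,.0163]);plan((k[0],k[1]+.001,.0185,CY,T))
E
```

```text
t: 45.6
tool_pos: [0.4138, -0.0139, 0.1536]
tool_rot: [-3.051, -0.117, -0.659]
contact_force: [-0.6, -1.5, -0.2]
opening: 0.0854
grip_force: 0.0
scene [263. 138.] [11 11 90] bench/plate [0.431 0.343] shelf [0.432 0.328]
scene [262.5 167. ] [ 12  11 101] bench/plate [0.424 0.253] shelf [0.426 0.24 ]
scene [298.5 222. ] [12 11 99] bench/plate [0.509 0.083] shelf [0.509 0.073]
scene [302.5 251.5] [ 12  12 107] bench/plate [0.512 0.   ] shelf [ 0.512 -0.008]
scene [306.5 281.5] [ 12  12 115] bench/plate [ 0.516 -0.081] shelf [ 0.516 -0.088]
scene [250. 307.] [11 11 91] bench/plate [ 0.368 -0.134] shelf [ 0.371 -0.14 ]
scene [225. 377.] [ 15  15 164] bench/plate [ 0.297 -0.302] shelf [ 0.301 -0.305]
top [355.5 245. ] [ 8  9 54] bench/plate [ 0.519 -0.086] shelf [ 0.515 -0.084]
top [215. 272.] [ 9  9 58] bench/plate [0.433 0.345] shelf [0.43  0.339]
top [244. 275.] [ 9  9 51] bench/plate [0.424 0.256] shelf [0.422 0.251]
top [426.5 318. ] [ 12  13 114] bench/plate [ 0.298 -0.299] shelf [ 0.299 -0.293]
t 45.7 at [ 0.4141 -0.0147  0.1542]
(np.float64(0.4179), np.float64(-0.0155), 0.0185, 0.074, np.float64(0.4363323129985824)) -> [-5.3, 0.1, 12.5] [-0.002, 0.01, -0.0] rows 3
```

View pics/c8.png

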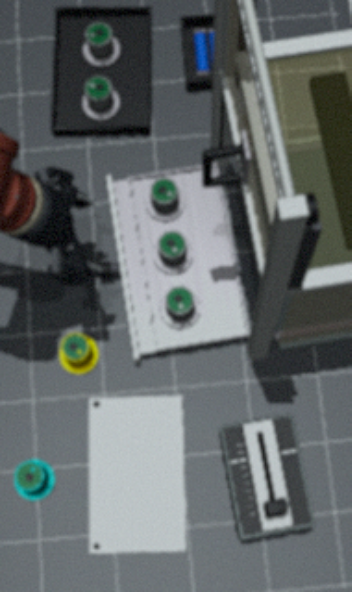

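All five pods are upright in place: tray at (98,40) and (98,95), shelf at (163,195), (172,250) and (180,305). Now I grip the knob and push the shelf home.

```bash
python3 -m handwheel '[[[-1.8,0,4.2],[0,0,0]],[[-3.6,0.1,8.4],[0,0.005,0]],[[-5.3,0.1,12.5],[0,0.01,0]],[[-5.3,0.1,12.5],[0,0.01,0]]]'
python3 -m handwheel '[[[0,0,0],[0,0,0]],[[0,0,0],[0,0,0]],[[0,0,0],[0,0,0]],[[0,0,0],[0,0,0]],[[0,0,0],[0,0,0]]]' 1 50
python3 -m handwheel '[[[0,0,0],[0,0,0]],[[0.6,0,0.28],[0,0,0]],[[1.8,0,0.84],[0,0,0]],[[3.2,0,1.49],[0,0,0]],[[4.7,0,2.19],[0,0,0]]]'
```

```text
t: 46.2
tool_pos: [0.4141, -0.0142, 0.014]
tool_rot: [-3.047, -0.111, -0.661]
contact_force: [-0.8, 0.1, -0.2]
opening: 0.0853
grip_force: 0.0
t: 46.82
tool_pos: [0.4196, -0.0163, 0.0209]
tool_rot: [-3.05, -0.117, -0.685]
contact_force: [-0.5, -7.7, 2.3]
opening: 0.0222
grip_force: 49.0
t: 47.45
tool_pos: [0.4718, -0.0123, 0.0208]
tool_rot: [-3.05, -0.117, -0.684]
contact_force: [-3.8, -8.5, 5.3]
opening: 0.0223
grip_force: 49.3
```

```bash
python3 -m handwheel '[[[1.8,0,0.84],[0,0,0]],[[3.6,0,1.68],[0,0,0]],[[5.4,0,2.52],[0,0,0]],[[7.2,0,3.36],[0,0,0]],[[8.4,0,3.92],[0,0,0]]]'
python3 -m handwheel '[[[0.5,0,0.23],[0,0,0]],[[0.9,0,0.42],[0,0,0]],[[1.1,0,0.52],[0,0,0]],[[1.1,0,0.52],[0,0,0]]]'
```

```text
t: 48.08
tool_pos: [0.5644, -0.0052, 0.0209]
tool_rot: [-3.049, -0.117, -0.684]
contact_force: [-2.9, -8.6, 5.6]
opening: 0.0219
grip_force: 51.0
t: 48.58
tool_pos: [0.5708, -0.0045, 0.0205]
tool_rot: [-3.053, -0.123, -0.661]
contact_force: [-52.1, -14.7, 49.4]
opening: 0.0218
grip_force: 57.5
```

```bash
python3 -m handwheel '[[[0,0,0],[0,0,0]],[[0,0,0],[0,0,0]],[[0,0,0],[0,0,0]],[[0,0,0],[0,0,0]]]' -1
python3 -m handwheel '[[[0,0,-4],[0,0,0]],[[0,0,-8],[0,0,0]],[[-4,0,-12],[0,0,0]],[[-8,0,-14],[0,0,0]],[[-13,0,-14],[0,0,0]]]'
python3 -m handwheel '[[[-1,0,0],[0,0,0]],[[-1,0,0],[0,0,0]]]'
python3 - <<'E'
from h import *
a=snap("scene","s9");snap("top","t9");c=cv2.imread("pics/s0.png")
cv2.imwrite("pics/c9.png",cv2.resize(np.hstack([c[215:315,300:400],a[215:315,300:400]]),None,fx=4,fy=4,interpolation=cv2.INTER_CUBIC))
for n in("scene","top"): lm(n,"shelf_knob",.027);lm(n,"shelf_mid",.03)
E
```

```text
t: 49.08
tool_pos: [0.5739, -0.0021, 0.0183]
tool_rot: [-3.047, -0.116, -0.676]
contact_force: [0.4, 0.5, -0.7]
opening: 0.0854
grip_force: 0.0
t: 49.7
tool_pos: [0.3977, -0.0162, 0.0924]
tool_rot: [-3.047, -0.118, -0.683]
contact_force: [-0.5, -0.3, 0.7]
opening: 0.0854
grip_force: 0.0
t: 49.95
tool_pos: [0.3891, -0.0172, 0.0877]
tool_rot: [-3.047, -0.115, -0.682]
contact_force: [-0.3, 0.0, 0.3]
opening: 0.0853
grip_force: 0.0
scene shelf_knob 0.75 [323. 257.] [ 0.565 -0.009  0.027]
scene shelf_knob 0.3 [271.  92.] [0.462 0.516 0.027]
top shelf_knob 0.8 [330. 230.] [ 0.573 -0.006  0.027]
top shelf_mid 0.63 [329. 193.] [ 0.693 -0.002  0.03 ]
```

View pics/c9.png

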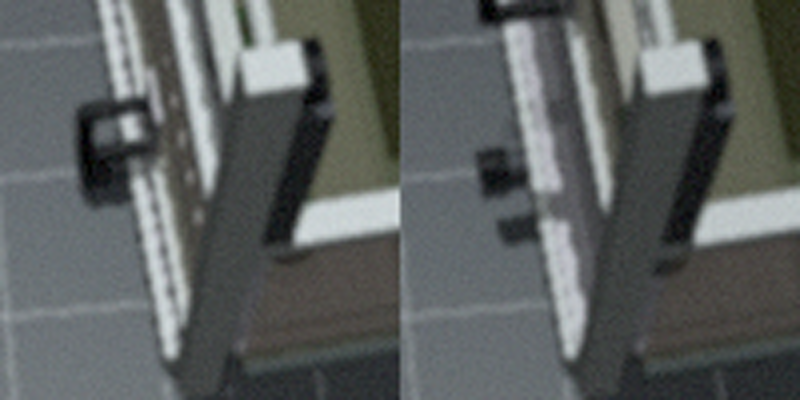

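The apron line looks within about 1 mm of its starting place (corner (172,360) then, (170,360) now). I'll press the knob face with shut fingers to make sure.

Run:
```python
from h import *
w=np.r_[ch(-.182-.03),.027]
plan((*w,CY,T),(*(w+[.03,.002,0]),CY,T))
```

```text
t 50.25 at [ 0.3879 -0.0163  0.0849]
(np.float64(0.5271801911669236), np.float64(-0.006173686005067279), np.float64(0.027), 0.074, np.float64(0.4363323129985824)) -> [10.2, 0.1, 11.1] [-0.004, 0.002, 0.001] rows 3
(np.float64(0.5571801911669236), np.float64(-0.004173686005067279), np.float64(0.027), 0.074, np.float64(0.4363323129985824)) -> [2.7, 0.0, 1.3] [0.0, 0.0, 0.0] rows 1
```

```bash
python3 -m handwheel '[[[3,0,1.5],[0,0,0]],[[6,0,4.5],[0,0,0]],[[8.5,0.1,8],[0,0,0]],[[10.2,0.1,11.1],[0,0,0]],[[10.2,0.1,11.1],[0,0,0]]]' 1 40
python3 -m handwheel '[[[0,0,0],[0,0,0]],[[0.9,0,0.42],[0,0,0]],[[1.8,0,0.84],[0,0,0]],[[1.8,0,0.84],[0,0,0]]]'
python3 -m handwheel '[[[0.3,0,0.14],[0,0,0]],[[0.3,0,0.14],[0,0,0]]]'
python3 -m handwheel '[[[0.3,0,0.14],[0,0,0]],[[0.3,0,0.14],[0,0,0]]]'
```

```text
t: 50.88
tool_pos: [0.5263, -0.0061, 0.0245]
tool_rot: [-3.047, -0.116, -0.663]
contact_force: [0.1, 0.0, 0.8]
opening: 0.0
grip_force: 0.0
t: 51.38
tool_pos: [0.5471, -0.0056, 0.0293]
tool_rot: [-3.048, -0.117, -0.674]
contact_force: [-8.7, -0.8, 5.6]
opening: -0.0002
grip_force: 4.0
t: 51.62
tool_pos: [0.5474, -0.0051, 0.0275]
tool_rot: [-3.049, -0.119, -0.663]
contact_force: [-23.2, -3.0, 15.0]
opening: -0.0002
grip_force: 11.6
t: 51.88
tool_pos: [0.5475, -0.0046, 0.0255]
tool_rot: [-3.051, -0.12, -0.65]
contact_force: [-35.7, -6.6, 22.4]
opening: 0.0002
grip_force: 18.3
```

The shelf is hard against its stop where predicted, so it is home. Now the sash down.

```bash
python3 -m handwheel '[[[-5,0,-2.3],[0,0,0]],[[-9,0,-4],[0,0,0]],[[-9,0,-4],[0,0,0]]]' -1 40
python3 - <<'E'
from h import *
T4=np.radians(40);u=np.array([np.sin(T4)*np.cos(CY),np.sin(T4)*np.sin(CY),-np.cos(T4)])
q=np.array([.5722,-.0040,.328])
plan((.42,-.015,.26,CY,T),(*(q-.13*u),CY,T4),(*q,CY,T4))
E
```

```text
t: 52.25
tool_pos: [0.4533, -0.0123, 0.026]
tool_rot: [-3.047, -0.114, -0.677]
contact_force: [-0.1, -0.1, -0.2]
opening: 0.0544
grip_force: 0.0
t 52.25 at [ 0.4533 -0.0123  0.026 ]
(0.42, -0.015, 0.26, 0.074, np.float64(0.4363323129985824)) -> [6.9, -0.0, -22.6] [-0.002, -0.001, 0.0] rows 4
(np.float64(0.48886630017535015), np.float64(-0.010177974769257985), np.float64(0.4275857776054672), 0.074, np.float64(0.6981317007977318)) -> [13.3, 0.0, -12.3] [-0.0, 0.262, -0.0] rows 3
(np.float64(0.5722), np.float64(-0.004), np.float64(0.328), 0.074, np.float64(0.6981317007977318)) -> [0.0, 0.0, 13.0] [0.0, 0.0, 0.0] rows 3
```

```bash
python3 -m handwheel '[[[1.7,0,-5.6],[0,0,0]],[[3.4,0,-11.2],[0,0,0]],[[5.1,0,-16.9],[0,0,0]],[[6.9,0,-22.6],[0,0,0]],[[6.9,0,-22.6],[0,0,0]]]'>/dev/null
python3 -m handwheel '[[[4,0,-4],[0,0.09,0]],[[8.6,0,-8],[0,0.18,0]],[[13.3,0,-12.3],[0,0.262,0]],[[13.3,0,-12.3],[0,0.262,0]],[[13.3,0,-12.3],[0,0.262,0]]]'
python3 -m handwheel '[[[0,0,0],[0,0,0]]]' >/dev/null
python3 - <<'E'
from h import *
plan((.5722,-.004,.328,CY,np.radians(40)))
E
```

```text
t: 53.5
tool_pos: [0.4912, -0.0106, 0.4278]
tool_rot: [-2.924, -0.11, -1.063]
contact_force: [-0.2, 0.3, -0.8]
opening: 0.0854
grip_force: 0.0
t 53.62 at [ 0.4908 -0.0105  0.4263]
(0.5722, -0.004, 0.328, 0.074, np.float64(0.6981317007977318)) -> [-0.0, -0.0, 12.8] [-0.004, 0.002, -0.0] rows 3
```

```bash
python3 -m handwheel '[[[0,0,4.2],[0,0,0]],[[0,0,8.4],[0,0,0]],[[0,0,12.8],[0,0,0]],[[0,0,12.8],[0,0,0]]]'
python3 -m handwheel '[[[0,0,0],[0,0,0]],[[0,0,0],[0,0,0]],[[0,0,0],[0,0,0]],[[0,0,0],[0,0,0]],[[0,0,0],[0,0,0]]]' 1 60
python3 -m handwheel '[[[0,0,0],[0,0,0]],[[0,0,0],[0,0,0]],[[-1.6,0,1.9],[0,0,0]],[[-3.2,0,3.8],[0,0,0]],[[-4.8,0,5.7],[0,0,0]]]'
```

```text
t: 54.12
tool_pos: [0.5718, -0.0034, 0.3232]
tool_rot: [-2.927, -0.11, -1.049]
contact_force: [-0.1, -0.5, -0.5]
opening: 0.0857
grip_force: 0.0
t: 54.75
tool_pos: [0.573, -0.0046, 0.3316]
tool_rot: [-2.924, -0.111, -1.067]
contact_force: [-4.9, -2.2, 3.3]
opening: 0.0103
grip_force: 58.4
t: 55.38
tool_pos: [0.573, -0.0046, 0.2566]
tool_rot: [-2.925, -0.111, -1.068]
contact_force: [-5.2, -2.8, 4.2]
opening: 0.0106
grip_force: 58.8
```

```bash
python3 -m handwheel '[[[-2.4,0,2.8],[0,0,0]],[[-4.8,0,5.7],[0,0,0]],[[-7.2,0,8.6],[0,0,0]],[[-9.6,0,11.4],[0,0,0]],[[-10.9,0,13],[0,0,0]]]'
python3 -m handwheel '[[[-0.3,0,0.3],[0,0,0]],[[-0.5,0,0.6],[0,0,0]],[[-0.7,0,0.8],[0,0,0]],[[-0.7,0,0.8],[0,0,0]]]'
```

```text
t: 56.0
tool_pos: [0.573, -0.0045, 0.0854]
tool_rot: [-2.925, -0.109, -1.066]
contact_force: [-7.3, -4.7, 5.1]
opening: 0.0104
grip_force: 61.1
t: 56.5
tool_pos: [0.5743, -0.0044, 0.081]
tool_rot: [-2.923, -0.115, -1.072]
contact_force: [-58.0, -8.0, 49.2]
opening: 0.0105
grip_force: 71.2
```

The sash is at its stop with 0.2506 m of travel. Release, retreat, and go to the lamp.

```bash
python3 -m handwheel '[[[0,0,0],[0,0,0]],[[0,0,0],[0,0,0]],[[0,0,0],[0,0,0]],[[0,0,0],[0,0,0]]]' -1 30
python3 -m handwheel '[[[0,0,-4],[0,0,0]],[[0,0,-8],[0,0,0]],[[0,0,-12],[0,0,0]],[[0,0,-12],[0,0,0]]]'
python3 - <<'E'
from h import *
plan((.46,-.2,.25,.07,np.radians(20)),(.6155,-.3715,.18,.07,0),(.6155,-.3715,.085,.07,0))
a=snap("scene","s10");c=cv2.imread("pics/s0.png")
cv2.imwrite("pics/c10.png",cv2.resize(np.hstack([c[200:420,280:400],a[200:420,280:400]]),None,fx=2.7,fy=2.7))
E
```

```text
t: 57.0
tool_pos: [0.5727, -0.0034, 0.0753]
tool_rot: [-2.924, -0.11, -1.064]
contact_force: [-0.9, -0.5, 0.2]
opening: 0.0816
grip_force: 0.0
t: 57.5
tool_pos: [0.497, -0.0103, 0.1723]
tool_rot: [-2.922, -0.111, -1.079]
contact_force: [0.2, 0.0, 1.1]
opening: 0.0857
grip_force: 0.0
t 57.5 at [ 0.497  -0.0103  0.1723]
(0.46, -0.2, 0.25, 0.07, np.float64(0.3490658503988659)) -> [1.1, 18.6, -9.2] [-0.002, -0.358, 0.005] rows 4
(0.6155, -0.3715, 0.18, 0.07, 0) -> [11.1, 18.2, 11.5] [0.0, -0.349, 0.0] rows 4
(0.6155, -0.3715, 0.085, 0.07, 0) -> [0.0, 0.0, 9.5] [0.0, 0.0, 0.0] rows 2
```

View pics/c10.png

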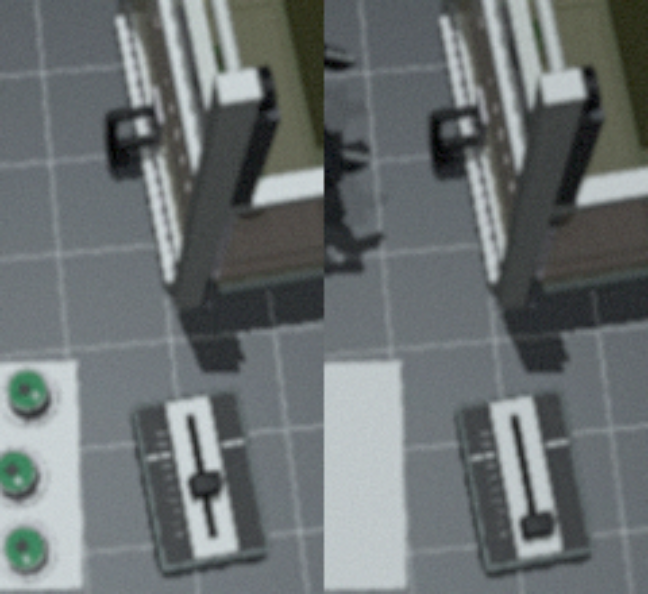

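The chamber looks just as at the start: handle (435,140) and apron unchanged. The cap is at off, (537,523). On to the slider.

```bash
python3 -m handwheel '[[[0.3,4.7,-2.3],[0,-0.09,0]],[[0.6,9.4,-4.6],[0,-0.18,0]],[[0.9,14,-6.9],[0,-0.27,0]],[[1.1,18.6,-9.2],[0,-0.355,0]],[[1.1,18.6,-9.2],[0,-0.358,0.004]]]' >/dev/null
python3 -m handwheel '[[[2.7,4.5,2.5],[0,-0.09,0]],[[5.4,9,5],[0,-0.18,0]],[[8.2,13.6,8],[0,-0.27,0]],[[11.1,18.2,11.5],[0,-0.349,0]],[[11.1,18.2,11.5],[0,-0.349,0]]]' >/dev/null
python3 -m handwheel '[[[0,0,0],[0,0,0]],[[0,0,0],[0,0,0]]]'
python3 - <<'E'
from h import *
plan((.6155,-.3715,.085,.07,0))
E
```

```text
t: 59.05
tool_pos: [0.6153, -0.3691, 0.1753]
tool_rot: [-3.138, -0.115, 0.008]
contact_force: [0.2, -1.2, 1.0]
opening: 0.0855
grip_force: 0.0
t 59.05 at [ 0.6153 -0.3691  0.1753]
(0.6155, -0.3715, 0.085, 0.07, 0) -> [0.0, 0.3, 9.0] [-0.002, 0.005, 0.003] rows 2
```

```bash
python3 -m handwheel '[[[0,0.2,4.5],[0,0,0]],[[0,0.3,9],[0,0.005,0]],[[0,0.3,9],[0,0.005,0]]]'
python3 -m handwheel '[[[0,0,0],[0,0,0]],[[0,0,0],[0,0,0]],[[0,0,0],[0,0,0]],[[0,0,0],[0,0,0]],[[0,0,0],[0,0,0]]]' 1 30
python3 -m handwheel '[[[0,0,0],[0,0,0]],[[0,0,0],[0,0,0]]]'
python3 -m handwheel '[[[0,-1.5,0],[0,0,0]],[[0,-3,0],[0,0,0]],[[0,-4.5,0],[0,0,0]],[[0,-6,0],[0,0,0]],[[0,-6.6,0],[0,0,0]]]'
python3 -m handwheel '[[[0,0,0],[0,0,0]],[[0,0,0],[0,0,0]]]'
```

```text
t: 59.42
tool_pos: [0.612, -0.3704, 0.0809]
tool_rot: [-3.132, -0.114, 0.011]
contact_force: [0.1, 0.4, 0.6]
opening: 0.0852
grip_force: 0.0
t: 60.05
tool_pos: [0.6155, -0.372, 0.0846]
tool_rot: [-3.135, -0.116, 0.004]
contact_force: [-1.4, 4.5, 5.9]
opening: 0.0193
grip_force: 33.0
t: 60.3
tool_pos: [0.6155, -0.372, 0.0845]
tool_rot: [-3.135, -0.115, 0.004]
contact_force: [-1.5, 4.2, 5.4]
opening: 0.0196
grip_force: 33.0
t: 60.92
tool_pos: [0.6101, -0.3064, 0.0845]
tool_rot: [-3.138, -0.116, 0.005]
contact_force: [-3.0, -2.4, 5.9]
opening: 0.0193
grip_force: 33.0
t: 61.18
tool_pos: [0.61, -0.3058, 0.0845]
tool_rot: [-3.135, -0.115, 0.005]
contact_force: [-2.9, 0.9, 7.0]
opening: 0.0191
grip_force: 33.3
```

```bash
python3 -m handwheel '[[[0,-0.2,0],[0,0,0]],[[0,-0.4,0],[0,0,0]],[[0,-0.4,0],[0,0,0]],[[0,-0.4,0],[0,0,0]]]'
python3 -m handwheel '[[[0,-0.4,0],[0,0,0]],[[0,-0.4,0],[0,0,0]],[[0,-0.4,0],[0,0,0]]]' -0.1 >/dev/null; python3 -m handwheel '[[[0,0,0],[0,0,0]],[[0,0,-5],[0,0,0]],[[0,0,-10],[0,0,0]],[[-5,0,-14],[0,0,0]],[[-10,3,-14],[0,0,0]]]'
python3 -m handwheel '[[[-6,0,0],[0,0,0]],[[-12,2,0],[0,0,0]],[[-18,4,0],[0,0,0]],[[-20,6,0],[0,0,0]],[[-20,6,0],[0,0,0]]]'
python3 - <<'E'
from h import *
a=snap("scene","s11");b=snap("top","t11");tops([("scene",a)])
for n in("scene","top"): lm(n,"lamp_top",.1095);lm(n,"lamp_mark",.1095)
cv2.imwrite("pics/c11.png",np.hstack([cv2.resize(a[330:430,300:400],(400,400),interpolation=cv2.INTER_CUBIC),cv2.resize(b[170:270,385:485],(400,400),interpolation=cv2.INTER_CUBIC)]))
E
```

```text
t: 61.68
tool_pos: [0.6098, -0.3028, 0.0845]
tool_rot: [-3.137, -0.115, 0.005]
contact_force: [-2.5, -0.9, 6.7]
opening: 0.0196
grip_force: 33.1
t: 62.68
tool_pos: [0.5137, -0.3372, 0.2286]
tool_rot: [3.138, 0.119, 0.005]
contact_force: [0.1, -0.6, 0.4]
opening: 0.0471
grip_force: 0.0
t: 63.3
tool_pos: [0.3159, -0.412, 0.2238]
tool_rot: [-3.136, -0.108, 0.005]
contact_force: [-0.7, 0.8, 0.3]
opening: 0.0471
grip_force: 0.0
scene [263. 138.] [11 11 88] bench/plate [0.431 0.343] shelf [0.432 0.328]
scene [262.5 167. ] [12 11 99] bench/plate [0.424 0.253] shelf [0.426 0.24 ]
scene [250. 307.] [11 11 90] bench/plate [ 0.368 -0.134] shelf [ 0.371 -0.14 ]
scene [224.5 378. ] [ 16  17 173] bench/plate [ 0.296 -0.304] shelf [ 0.3   -0.307]
scene lamp_top 0.44 [354. 365.] [ 0.61  -0.308  0.109]
scene lamp_mark 0.98 [350. 364.] [ 0.599 -0.304  0.109]
top lamp_top 0.52 [427. 213.] [ 0.61  -0.297  0.109]
top lamp_mark 0.74 [427. 216.] [ 0.602 -0.297  0.109]
top lamp_mark 0.66 [229. 224.] [0.572 0.298 0.109]
```

View pics/c11.png

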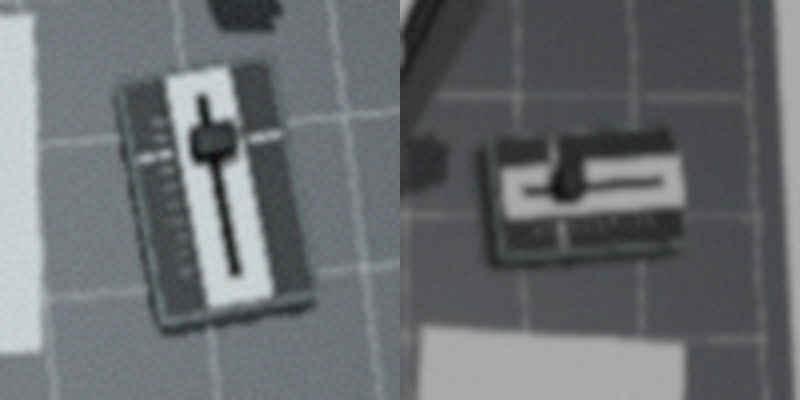

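The cap sits at the long mark: scene crop (213,140), with mark lines at (155,157) and (265,135). I nudged 4 mm while releasing, so I'll check by template shift from the off picture.

Run:
```python
from h import *
off=np.array([.6158,-.3721,.0995]);d=np.array([-np.sin(.073),np.cos(.073),0])
for cam,a,b in(("scene","s10","s11"),("top","t8","t11")):
    A,B=[cv2.cvtColor(cv2.imread(f"pics/{x}.png"),cv2.COLOR_BGR2GRAY) for x in(a,b)]
    bl=[]
    for I,s in((A,0),(B,.07)):
        u=px(cam,off+s*d);x,y=np.round(u).astype(int)
        w=I[y-12:y+13,x-12:x+13].astype(float);m=np.clip(48-cv2.GaussianBlur(w,(3,3),0),0,None)
        yy,xx=np.mgrid[y-12:y+13,x-12:x+13];g=np.exp(-((xx-u[0])**2+(yy-u[1])**2)/30);m=m*g
        bl.append(np.array([(m*xx).sum(),(m*yy).sum()])/m.sum())
    pr=px(cam,off+.07*d)-px(cam,off);k=(bl[1]-bl[0])@pr/(pr@pr)*.07
    # 4x template match too
    u=px(cam,off);x,y=np.round(u).astype(int);t=A[y-6:y+7,x-6:x+7]
    u2=px(cam,off+.07*d);X,Y=np.round(u2).astype(int);S=B[Y-14:Y+15,X-14:X+15]
    f=4;r=cv2.matchTemplate(cv2.resize(S,None,fx=f,fy=f,interpolation=3),cv2.resize(t,None,fx=f,fy=f,interpolation=3),cv2.TM_CCOEFF_NORMED);l=np.array(cv2.minMaxLoc(r)[3])/f
    sh=np.array([X-14,Y-14])+l-[x-6,y-6];print(cam,"blob",round(k,4),"tmpl",round(sh@pr/(pr@pr)*.07,4),r.max())
```

```text
scene blob 0.0665 tmpl 0.0685 0.92551005
top blob 0.0694 tmpl 0.067 0.8274432
```

Run:
```python
from h import *
b=cv2.imread("pics/t11.png");c=b[90:240,240:420];cv2.imwrite("pics/c12.png",cv2.resize(cv2.convertScaleAbs(c,alpha=1.6,beta=10),None,fx=4,fy=4,interpolation=cv2.INTER_CUBIC))
```

```text
(no output)
```

View pics/c12.png

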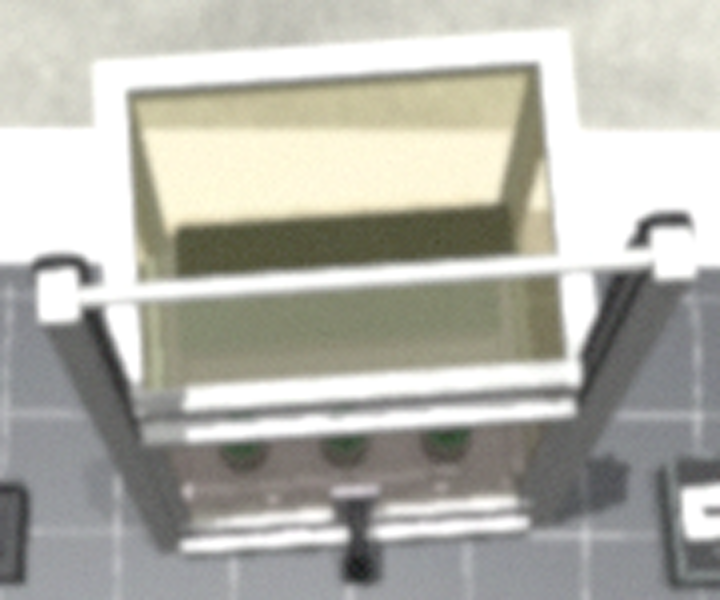

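Three fresh pods stand upright behind the closed sash, at (243,450), (345,447) and (446,440). Handing in.

```bash
python3 -c "
from station import ctrl
print(ctrl.finish_job())"
```

```text
the job is handed in; nothing more can be done
None
```

The batch is changed over and the job is handed in: two cured pods stand in the tray and three fresh pods on the shelf, the shelf is home, the sash is down, and the lamp slider measures about 67–69 mm against the 70 mm long mark; no verdict came back.

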